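# Erect the fold-up tray and sort the nested finish cups

### The arm

A 7-joint arm with a two-finger parallel gripper is mounted at the origin on the work surface. World frame = base frame: x ahead of the robot, y to its left, z up, the work surface at z = 0. Lengths are in m, angles in rad, forces in N, time in s.
With the tool pointing down it reaches from about 0.4 to 0.85 m from the base axis. Payload 10.4 kg.
Tool frame: the origin (TCP) lies on the centre line of the jaws, within the pads' length; the fingertips stand ahead of it and the grasp point (between the pads) lies 11 mm behind it (ctrl.nose_length is the z of the fingertips in the tool frame, in m); z points along the fingers, y is the line along which they close (so a half turn about z gives the same grasp; the last joint's range is limited). The gripper opens to 87 mm and grips with 3 to 60 N. Pads are 19 mm wide; open, the fingers measure 117 mm over their backs; the gripper's body (75 mm by 190 mm) begins 51 mm behind the grasp point.
Start: joints at [1.227, 0.332, -0.065, 1.46, 0.022, 1.35, -0.088], TCP at [0.197, -0.593, 0.231] pointing down, gripper open.
Joint ranges: [-2.6, 2.6], [-0.5, 2.12], [-1.47, 1.34], [0.16, 2.42], [-1.27, 4.41], [0.06, 2.06], [-2.6, 2.6]. Speed limits (rad/s): [2.22, 2.22, 2.79, 2.79, 3.14, 3.14, 3.14].

### API

Orientations are given as [roll, pitch, yaw] about the fixed x, y, z axes, in that order (R = Rz(yaw) Ry(pitch) Rx(roll)).
In Python, from cell import ctrl gives the robot as it stands.
- The arm moves only by the tool apply_moves, never from a script. Its argument "series" is a list of rows, each a list of 2 entries, a list of its own where there are three numbers: the shift along the tool's x, y, z in mm, then the turn about the tool's z in degrees. A call has 1 to 20 rows; each row shifts and turns the commanded pose from where the row before left it, along the tool's axes as they then stand; what a row does not reach is not made up. A row lasts 1/10 s, in which the tool goes at most 50 mm and 8.59 degrees, less where a joint would pass 70% of its speed; a pose out of reach is approached as far as the arm can. A call is refused whole if a number of a shift passes 50 or a number of a turn 8.59, either way. A call with a gripper value outside its range is refused whole. "claw" is the finger opening in mm, from 0 to 87, set as the call begins (left out, the last holds). The fingers move at their own pace and stop on an object; "force" is the grip in N (left out, the last holds). Time passes only in rows, so rows that do not move let the fingers close. It gives the time, the measured TCP pose, the force, the opening and the grip force at its end, in the units of the state.
- ctrl.sense(): the state, without advancing time (a new reading comes with each control period).
- ctrl.get_image(name): name is "scene" or "top"; returns a dict with "img" (400x640x3 uint8, red, green, blue), "z_map" (400x640 float32, m along the optical axis (not along the pixel's ray), 0 where there is no reading), "intrinsics" (3x3 intrinsics, pixels), "world_to_cam" (4x4, takes a point from world to camera coordinates). Camera axes: x right, y up, looking along -z (the intrinsics and any distortion apply to the point x, -y, -z); pixel columns grow to the right and rows downward; lengths in m; the calibration is good to about 2 mm. A picture is of the moment at which its call begins.
- ctrl.close_job(): hands the job in; it is judged then, once.
Trained networks look in a picture, given as the dict that the camera call returned (one of the last four; its "shot" number tells which), for a name from the list of things; names that differ only in an ending like _2 or _b are one class to them, and where a whole thing is asked for, a point or a joint stands for the part that bears it (a point fixed in the world has none). Each returns a list of dicts, best first, with "confidence" (0 to 1); they miss things now and then, are a little off and sometimes report something else, mostly with a low value. They report only what shows in the picture. A call takes as long as a camera call. They do not tell look-alikes from the thing itself.
- ctrl.cut_out(query, picture): "pixels" (400x640 bool, what is visible of it) and "at" ([row, column] in pixels, amid what is visible of it).
- ctrl.spot_point(query, picture): "at" ([row, column] in pixels: a listed point, or the origin of a listed thing).
The state is a dict: "clock": time; "joints": joint angles; "joint_vel": joint speeds; "effort": joint torques, N m; "ee_pos": TCP position; "tcp_rot": TCP orientation; "contact_force": force on the tool from outside, world axes, zero at the start; "torque": the same for the moment, N m; "width": finger opening in m; "grasp_force": force on a finger pad.
Only numpy, scipy, OpenCV 4.12 (cv2) and the standard library are available. Lean on these libraries where they do the work, as an engineer would, in place of code of your own. Each camera call takes 0.05 s, during which the arm holds its last target. There are 200 camera calls.

### The job

First put up the fold-flat sorting tray by raising its three hinged panels fully upright. Then pull the two nests of white cups apart and stand every cup upright on the tray's floor in the row for its size: short wide cups in the wide far row, middle-sized ones in the middle row, tall narrow ones in the narrow near row. Leave the panels standing and the other things on the bench where they are.

Things in the scene. Friction and masses are not known exactly. Their poses are not given: they have to be found in the camera images.
- large_1_mid (a point): centre (on the axis, half-way up, 25 mm above its underside) of a loose short wide white plastic cup, 50 mm tall, outside diameter 64 mm at the rim, 60 mm at the foot, wall 3 mm, floor 5 mm, mouth up, z up. Starts on the bench as the outermost cup of nest 1. About 4 mm of play all round when nested.
- medium_1_mid (a point): centre (on the axis, half-way up, 40 mm above its underside) of a loose middle-sized white plastic cup, 80 mm tall, outside diameter 50 mm at the rim, 47 mm at the foot, wall 3 mm, floor 5 mm, mouth up, z up. Starts standing inside large_1, its rim 35 mm above that cup's rim. About 4 mm of play all round when nested.
- small_1_mid (a point): centre (on the axis, half-way up, 55 mm above its underside) of a loose tall narrow white plastic cup, 110 mm tall, outside diameter 36 mm at the rim, 34 mm at the foot, wall 3 mm, floor 5 mm, mouth up, z up. May be absent. If present it starts standing inside medium_1, its rim 35 mm above that cup's rim. About 4 mm of play all round when nested.
- large_2_mid (a point): centre (on the axis, half-way up, 25 mm above its underside) of a loose short wide white plastic cup, 50 mm tall, outside diameter 64 mm at the rim, 60 mm at the foot, wall 3 mm, floor 5 mm, mouth up, z up. Starts on the bench as the outermost cup of nest 2. About 4 mm of play all round when nested.
- medium_2_mid (a point): centre (on the axis, half-way up, 40 mm above its underside) of a loose middle-sized white plastic cup, 80 mm tall, outside diameter 50 mm at the rim, 47 mm at the foot, wall 3 mm, floor 5 mm, mouth up, z up. Starts standing inside large_2, its rim 35 mm above that cup's rim. About 4 mm of play all round when nested.
- small_2_mid (a point): centre (on the axis, half-way up, 55 mm above its underside) of a loose tall narrow white plastic cup, 110 mm tall, outside diameter 36 mm at the rim, 34 mm at the foot, wall 3 mm, floor 5 mm, mouth up, z up. May be absent. If present it starts standing inside medium_2, its rim 35 mm above that cup's rim. About 4 mm of play all round when nested.
- tray: fold-up plywood tray fixed to the bench, 210 mm (x) by 270 mm (y); origin at the centre of its underside, z up, x away from the robot, y to its left. Floor top 8 mm up, inside x +-97, y +-127 mm. Fixed: far (+x) wall 58 mm high, and posts 48 mm long, 60 mm high at the near corners. Two ribs along y, 4 mm wide, 7 mm high, at x = -47 and +19 mm, part it into three rows.
- row_large (a point): centre of the row for the large cups (short wide ones), on the tray's floor; row 76 mm wide (the widest, farthest from the robot), 254 mm long along the tray's y; axes as the tray's
- row_medium (a point): centre of the row for the medium cups (middle-sized ones), on the tray's floor; row 62 mm wide (the middle one), 254 mm long along the tray's y; axes as the tray's
- row_small (a point): centre of the row for the small cups (tall narrow ones), on the tray's floor; row 48 mm wide (the narrowest, nearest the robot), 254 mm long along the tray's y; axes as the tray's
- panel_near (a joint): hinged plywood panel of the tray's near (-x) side, 250 mm long, 8 mm thick, 40 mm from hinge to free edge; hinge line 20 mm above the bench, at x = -101 mm in the tray's frame. 0 rad = folded flat inwards over the tray's floor, 1.571 = upright against its stop. A stiff hinge: stays wherever it is left; about 2 N at its bar turns it.
- panel_near_bar (a point): middle of that panel's pull bar: 8 mm round aluminium bar parallel to the hinge, 60 mm free between its two posts, 28 mm from the hinge line along the panel and 36 mm off the panel's mid plane (28 mm free gap between bar and panel). It is on top of the panel while that is flat and on the outside when it stands.
- panel_left (a joint): hinged plywood panel of the tray's left (+y) end, 148 mm long, 8 mm thick, 40 mm from hinge to free edge; hinge line 20 mm above the bench, at y = +131 mm in the tray's frame. 0 rad = folded flat inwards over the tray's floor, 1.571 = upright against its stop. A stiff hinge: stays wherever it is left; about 2 N at its bar turns it.
- panel_left_bar (a point): middle of that panel's pull bar: 8 mm round aluminium bar parallel to the hinge, 60 mm free between its two posts, 28 mm from the hinge line along the panel and 36 mm off the panel's mid plane (28 mm free gap between bar and panel). It is on top of the panel while that is flat and on the outside when it stands.
- panel_right (a joint): hinged plywood panel of the tray's right (-y) end, 148 mm long, 8 mm thick, 40 mm from hinge to free edge; hinge line 20 mm above the bench, at y = -131 mm in the tray's frame. 0 rad = folded flat inwards over the tray's floor, 1.571 = upright against its stop. A stiff hinge: stays wherever it is left; about 2 N at its bar turns it.
- panel_right_bar (a point): middle of that panel's pull bar: 8 mm round aluminium bar parallel to the hinge, 60 mm free between its two posts, 28 mm from the hinge line along the panel and 36 mm off the panel's mid plane (28 mm free gap between bar and panel). It is on top of the panel while that is flat and on the outside when it stands.
- glue_jar: closed jar, 66 mm diameter, 100 mm tall, standing on the bench; bystander; origin at its underside
- beech_block: wooden block 70 x 30 x 20 mm lying on the bench; bystander; origin at its underside
- tape_roll: roll of paper tape lying flat, 90 mm diameter, 24 mm high; bystander; origin at its underside
- screwdriver: screwdriver lying on the bench; bystander; origin at its underside
- brush: brush lying on the bench; bystander; origin at its underside
- mallet: hammer lying on the bench; bystander; origin at its underside
There are look-alikes about, which are no part of the job. Leave any yellow look-alike of the part that bears large_2_mid alone.

How it is judged:
On the way, in this order (a step that is already met when the one before it is completed fails the run):
1. all three panels stand upright (value of joint each of panel_near, panel_left, panel_right above 1.45 rad), for 0.2 s.
2. the cups of each nest are apart (horizontal distance between large_1_mid and medium_1_mid above 0.055 m and horizontal distance between medium_1_mid and small_1_mid above 0.04 m and horizontal distance between large_1_mid and small_1_mid above 0.045 m and horizontal distance between large_2_mid and medium_2_mid above 0.055 m and horizontal distance between medium_2_mid and small_2_mid above 0.04 m and horizontal distance between large_2_mid and small_2_mid above 0.045 m), for 0.2 s.
At the end, for the whole second after the job is handed in: All three panels within 0.12 rad of upright; every cup present stands upright (within 0.12 rad), foot on the tray's floor (within 6 mm), its axis within 16 mm of the middle line of the row for its size and within 115 mm of the row's centre along it (all of step 1 and x of large_1_mid in the frame of row_large between -0.016 and 0.016 m and y of large_1_mid in the frame of row_large between -0.115 and 0.115 m and z of large_1_mid in the frame of row_large between 0.019 and 0.031 m and angle between each of large_1_mid, medium_1_mid, small_1_mid, large_2_mid, medium_2_mid, small_2_mid's own z axis and vertical below 0.12 rad and x of medium_1_mid in the frame of row_medium between -0.016 and 0.016 m and y of medium_1_mid in the frame of row_medium between -0.115 and 0.115 m and z of medium_1_mid in the frame of row_medium between 0.034 and 0.046 m and x of small_1_mid in the frame of row_small between -0.016 and 0.016 m and y of small_1_mid in the frame of row_small between -0.115 and 0.115 m and z of small_1_mid in the frame of row_small between 0.049 and 0.061 m and x of large_2_mid in the frame of row_large between -0.016 and 0.016 m and y of large_2_mid in the frame of row_large between -0.115 and 0.115 m and z of large_2_mid in the frame of row_large between 0.019 and 0.031 m and x of medium_2_mid in the frame of row_medium between -0.016 and 0.016 m and y of medium_2_mid in the frame of row_medium between -0.115 and 0.115 m and z of medium_2_mid in the frame of row_medium between 0.034 and 0.046 m and x of small_2_mid in the frame of row_small between -0.016 and 0.016 m and y of small_2_mid in the frame of row_small between -0.115 and 0.115 m and z of small_2_mid in the frame of row_small between 0.049 and 0.061 m); the robot touches nothing.
It fails at once if a bystander is pushed more than 40 mm (distance of any of glue_jar, beech_block, tape_roll, screwdriver, brush, mallet from where it was at the start of the episode above 0.04 m).
Of small_1, small_2 only 1 to 2 are there at a start; the rules pass over those that are not, and their reading is None.
At some moment in a run one of large_1, large_2, medium_1, medium_2 may be knocked a few centimetres aside while the robot is not near it.
Once in a run the grip may slacken for a moment while it holds something.
It also fails if it takes over 210 s, if anything falls off the work surface, if the arm or the gripper's body presses on something with over 40 N, if the wrist force passes 120 N, or if a joint passes its speed limit or range.

## Working session

There is one attempt and no reset: what is moved stays moved. The work goes in short steps, Python scripts to look and compute and a tool call to move; the robot and the scene stay as the last step left them, time stands still between calls to the robot, and variables do not carry over. Pictures are saved under pics/ and viewed, at most 14 in all, crops included, and the job is handed in when it is done.

Besides the shell and the picture viewer there is one more tool, called after "Request:" by a JSON object that holds its "name" and its "arguments", one argument or row to a line. apply_moves: Moves the arm, as the interface text tells. Its arguments: {"type":"object","properties":{"series":{"type":"array"},"claw":{"type":"number"},"force":{"type":"number"}},"required":["series"]}

```bash
mkdir -p pics; ls
cat > h.py <<'E'
import numpy as np, cv2
from cell import ctrl
def shot(n): return ctrl.get_image(n)
def cloud(p):
    K=np.array(p["intrinsics"]);z=p["z_map"];v,u=np.mgrid[0:z.shape[0],0:z.shape[1]]
    c=np.stack([(u-K[0,2])/K[0,0]*z,-(v-K[1,2])/K[1,1]*z,-z,np.ones_like(z)],-1)
    w=c@np.linalg.inv(np.array(p["world_to_cam"])).T
    w=w[...,:3]; w[z<=0]=np.nan; return w
def ray(p,at,h):
    K=np.array(p["intrinsics"]);M=np.linalg.inv(np.array(p["world_to_cam"]))
    d=M[:3,:3]@np.array([(at[1]-K[0,2])/K[0,0],-(at[0]-K[1,2])/K[1,1],-1]);o=M[:3,3]
    return o+d*(h-o[2])/d[2]
def proj(p,X):
    K=np.array(p["intrinsics"]);c=(np.array(p["world_to_cam"])@np.append(X,1))[:3]
    return K[1,2]-K[1,1]*c[1]/-c[2],K[0,2]+K[0,0]*c[0]/-c[2]
def save(p,n,box=None,s=1):
    im=p["img"][...,::-1]
    if box: im=im[box[0]:box[1],box[2]:box[3]]
    cv2.imwrite("pics/"+n+".png",cv2.resize(im,None,fx=s,fy=s))
E
python3 - <<'E'
from h import *
np.set_printoptions(precision=3,suppress=True)
print(ctrl.sense(), ctrl.nose_length)
for n in("scene","top"):
    p=shot(n);save(p,n+"0");w=cloud(p)
    print(n,np.linalg.inv(p["world_to_cam"])[:3,3])
    for q in("large_1_mid","medium_1_mid","small_1_mid","tray","panel_near_bar","panel_left_bar","panel_right_bar","glue_jar","tape_roll","mallet","brush","screwdriver","beech_block"):
        for d in ctrl.spot_point(q,p):
            a=np.array(d["at"]);r,c=np.clip(np.round(a).astype(int),0,[399,639]);print(q,round(d["confidence"],2),a,w[r,c])
E
```

```text
pics
{'clock': 0.0, 'joints': array([ 1.227,  0.333, -0.065,  1.461,  0.022,  1.35 , -0.089]), 'joint_vel': array([ 0.001,  0.001,  0.001, -0.001, -0.001, -0.001, -0.001]), 'effort': array([  0.001, -62.325,   0.025, -38.988,  -0.062,   0.04 ,   0.   ]), 'ee_pos': array([ 0.197, -0.593,  0.23 ]), 'tcp_rot': array([-3.14 ,  0.   ,  0.321]), 'contact_force': array([0.205, 0.184, 0.349]), 'torque': array([ 0.029,  0.011, -0.004]), 'grasp_force': 0.0, 'width': 0.08693429922344591} 0.008
scene [1.35  0.558 0.809]
large_1_mid 0.55 [208.1 415.8] [0.449 0.272 0.05 ]
large_1_mid 0.34 [188.9 267.2] [ 0.58  -0.16   0.008]
medium_1_mid 0.78 [202.4 414.3] [0.456 0.266 0.073]
medium_1_mid 0.65 [196.6 281.2] [ 0.636 -0.056  0.061]
small_1_mid 0.8 [200.7 411.8] [0.458 0.26  0.076]
tray 0.63 [191.  268.4] [ 0.583 -0.153  0.005]
tray 0.4 [166.9 233.3] [ 0.607 -0.269  0.063]
panel_near_bar 0.77 [165.6 280.4] [ 0.448 -0.214 -0.001]
panel_near_bar 0.28 [196.1 354.3] [0.457 0.08  0.01 ]
panel_right_bar 0.74 [164.4 233.7] [ 0.53  -0.348  0.   ]
glue_jar 0.68 [265.8 482.9] [0.531 0.489 0.026]
glue_jar 0.32 
[... 891 characters left out ...]
[ 0.596 -0.172  0.015]
panel_near_bar 0.58 [226.1 363.3] [ 0.507 -0.156  0.064]
panel_near_bar 0.4 [249.9 303.4] [0.421 0.063 0.016]
panel_left_bar 0.78 [199.8 335.6] [ 0.605 -0.057  0.05 ]
panel_right_bar 0.78 [204.3 394. ] [ 0.595 -0.275  0.031]
panel_right_bar 0.18 [246.7 252.5] [0.43  0.254 0.007]
glue_jar 0.57 [229.4 193.2] [0.489 0.459 0.077]
tape_roll 0.65 [248.5 434.7] [ 0.434 -0.431  0.006]
mallet 0.73 [219.6 448.1] [ 0.538 -0.48   0.018]
brush 0.67 [151.1 337. ] [ 0.8   -0.062  0.016]
brush 0.36 [248.2 251.1] [0.426 0.256 0.014]
screwdriver 0.77 [167.9 258.7] [ 0.735  0.238 -0.003]
screwdriver 0.42 [247.  249.7] [0.43  0.26  0.017]
beech_block 0.43 [247.7 305.2] [0.428 0.056 0.023]
```

View pics/scene0.png

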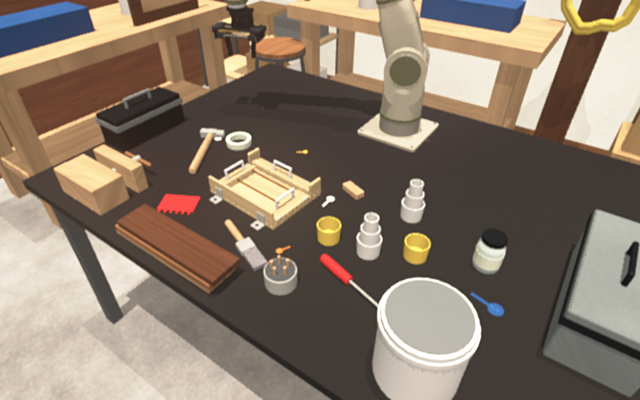

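View pics/top0.png

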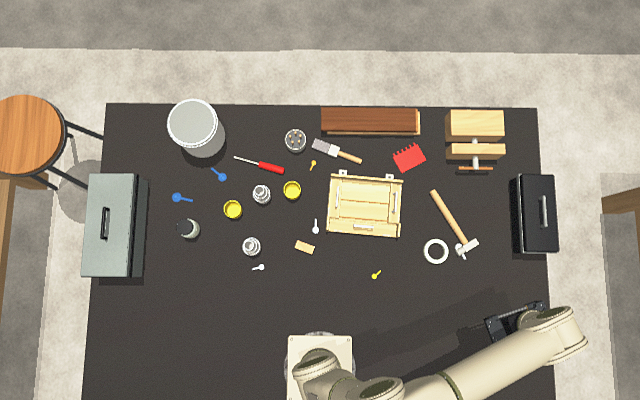

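Scene view: white three-tier nests are at (370,238) and (413,202), or (262,194) and (251,246) in the top view. The candidates for confusion are the yellow cups at (329,231) and (416,248), the white pail at (425,340), the grey pen pot at (281,275) and the glue jar at (489,252). I choose the two white three-tier nests. Next, close crops of the tray and nests.

Run:
```python
from h import *
np.set_printoptions(precision=4,suppress=True)
p=shot("scene");t=shot("top")
a=cv2.resize(p["img"][145:270,200:440],None,fx=3.3,fy=3.3,interpolation=cv2.INTER_CUBIC)
save(p,"sc1",(145,265,200,440),3.3)
save(t,"tp1",(160,260,235,415),4.4)
w=cloud(p);w2=cloud(t)
for n,im,ww in(("s",p,w),("t",t,w2)):
  # depth noise
  hsv=cv2.cvtColor(im["img"],cv2.COLOR_RGB2HSV)
  # tray wood mask
  m=(ww[...,0]>.45)&(ww[...,0]<.75)&(ww[...,1]>-.36)&(ww[...,1]<.03)&(hsv[...,1]>40)&(hsv[...,2]>120)
  k,lab,st,ce=cv2.connectedComponentsWithStats(m.astype(np.uint8))
  i=1+np.argmax(st[1:,4]);mm=lab==i;P=ww[mm]
  print(n,mm.sum(),np.nanmin(P,0),np.nanmax(P,0),cv2.minAreaRect(P[:,:2].astype(np.float32)))
```

```text
s 4435 [ 0.45   -0.3597 -0.0044] [ 0.7084 -0.0149  0.0622] ((0.5788365602493286, -0.18783189356327057), (0.34529298543930054, 0.25713250041007996), 89.65155029296875)
t 3726 [ 0.4722 -0.3165 -0.0098] [ 0.7185 -0.021   0.0721] ((0.5948383808135986, -0.16773824393749237), (0.2817099988460541, 0.2283840924501419), 85.62287139892578)
```

View pics/sc1.png

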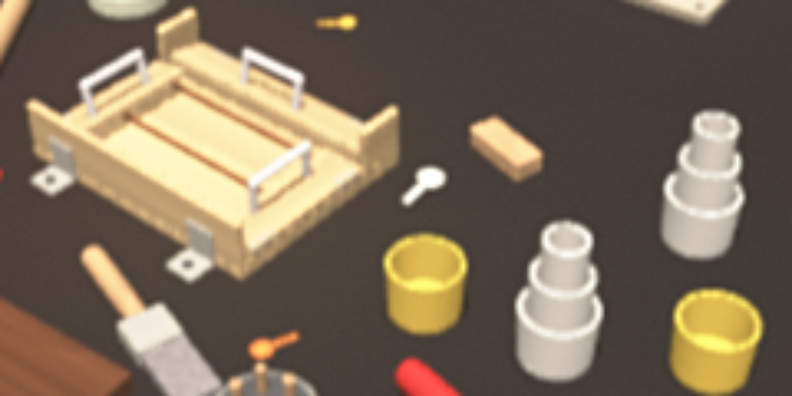

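View pics/tp1.png

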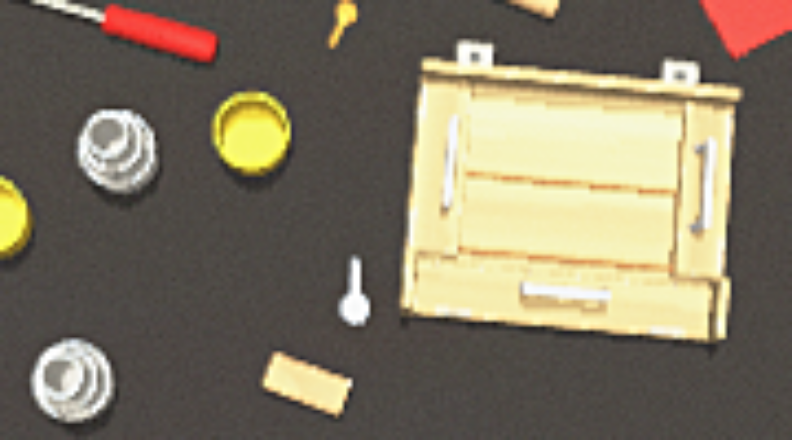

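The crops show both nests have three tiers, so both small cups are present. The tray is folded and yawed a few degrees. I'll fit its pose from hand-picked corners and bar ends.

Run:
```python
from h import *
from scipy.optimize import least_squares
np.set_printoptions(precision=4,suppress=True)
p=shot("scene");t=shot("top")
S=lambda u,v:(145+v/3.3-.35,200+u/3.3-.35); T=lambda u,v:(160+v/4.4-.4,235+u/4.4-.4)
def mid(a,b): return tuple((np.array(a)+b)/2)
obs=[(t,T(421,60),(105,135,58)),(t,T(741,92),(105,-135,58)),
(p,S(30,103),(105,-135,58)),(p,S(245,225),(105,135,58)),(p,S(398,110),(-105,135,60)),(p,S(195,12),(-105,-135,60)),
(p,mid(S(243,52),S(301,80)),(-73,0,60)),(p,mid(S(252,182),S(308,148)),("m",103,60)),(p,mid(S(83,75),S(140,53)),("m",-103,60)),
(t,mid(T(522,290),T(608,297)),(-73,0,58)),(t,mid(T(453,118),T(445,208)),("m",103,58)),(t,mid(T(709,142),T(697,232)),("m",-103,58))]
def f(q):
    x,y,a,m=q;r=[]
    for c,at,X in obs:
        X=np.array([m*1000 if k=="m" else k for k in X])/1000
        W=[x+X[0]*np.cos(a)-X[1]*np.sin(a),y+X[0]*np.sin(a)+X[1]*np.cos(a),X[2]]
        r+=list(np.array(proj(c,W))-at)
    return np.array(r)
s=least_squares(f,[.6,-.17,-.08,.02],loss="soft_l1",x_scale=[.1,.1,.1,.1]);print(s.x);print(f(s.x).reshape(-1,2))
x,y,a,m=s.x
for n,X in(("near",(-.073,0)),("left",(m,.103)),("right",(m,-.103))):
    print(n,x+X[0]*np.cos(a)-X[1]*np.sin(a),y+X[0]*np.sin(a)+X[1]*np.cos(a))
# cups: rim ellipses of nests by ray
for h,A,B in((.12+.02,S(567,238),T(110,140)),(.085,S(563,273),T(115,148)),(.05,S(559,303),T(117,152))):
    pass
# white-blob based cup fit
for n,im in(("s",p),("t",t)):
    w=cloud(im);hsv=cv2.cvtColor(im["img"],cv2.COLOR_RGB2HSV)
    for c in((.60,.19),(.44,.25)):
        m=(np.hypot(w[...,0]-c[0],w[...,1]-c[1])<.08)&(w[...,2]>.005)&(hsv[...,1]<60)
        P=w[m];print(n,c,m.sum(),np.nanmedian(P,0),P.min(0),P.max(0))
```

```text
[ 0.5841 -0.1609 -0.0834  0.0239]
[[ 1.0186 -0.0502]
 [ 0.4779 -0.4385]
 [-0.5231 -0.1419]
 [-0.2739 -1.494 ]
 [-0.9049  0.9248]
 [-1.6521 -0.4487]
 [ 0.8033 -0.8829]
 [-1.492  -0.3548]
 [ 2.9427  2.2516]
 [-1.2159 -0.4017]
 [-0.1823  0.2475]
 [-0.4473 -1.8885]]
near 0.5113793660007191 -0.15485636197756705
left 0.6165337789587917 -0.06028847075608215
right 0.5993709807061081 -0.26557227030231445
s (0.6, 0.19) 895 [0.6443 0.2319 0.0637] [0.5434 0.1925 0.0052] [0.6627 0.2561 0.1234]
s (0.44, 0.25) 762 [0.45   0.2618 0.0617] [0.4085 0.2247 0.0053] [0.4683 0.2877 0.1221]
t (0.6, 0.19) 350 [0.6132 0.2113 0.0445] [0.5243 0.1155 0.005 ] [0.6746 0.2632 0.1293]
t (0.44, 0.25) 345 [0.4319 0.2493 0.0408] [0.3637 0.1718 0.005 ] [0.5169 0.3258 0.127 ]
```

Residuals on the right bar suggest that panel is already partly raised, so I'll refit with free panel angles and fit the cups by their rims.

```bash
cat > fit.py <<'E'
from h import *
from scipy.optimize import least_squares
np.set_printoptions(precision=4,suppress=True)
p=shot("scene");t=shot("top")
S=lambda u,v:(145+v/3.3-.35,200+u/3.3-.35); T=lambda u,v:(160+v/4.4-.4,235+u/4.4-.4)
def mid(a,b): return tuple((np.array(a)+b)/2)
obs=[(t,T(421,60),(105,135,58)),(t,T(741,92),(105,-135,58)),
(p,S(30,103),(105,-135,58)),(p,S(245,225),(105,135,58)),(p,S(398,110),(-105,135,60)),(p,S(195,12),(-105,-135,60)),
(p,mid(S(243,54),S(301,82)),"n"),(p,mid(S(252,184),S(308,150)),"l"),(p,mid(S(83,77),S(140,55)),"r"),
(t,mid(T(522,290),T(608,297)),"n"),(t,mid(T(453,118),T(445,208)),"l"),(t,mid(T(709,142),T(697,232)),"r")]
def bar(q,k):
    th=dict(n=q[4],l=q[5],r=q[6])[k];i=.028*np.cos(th)-.036*np.sin(th);z=.02+.036*np.cos(th)+.028*np.sin(th)
    return dict(n=(-.101+i,0,z),l=(q[3],.131-i,z),r=(q[3],-.131+i,z))[k]
def W(q,X): x,y,a=q[:3];return np.array([x+X[0]*np.cos(a)-X[1]*np.sin(a),y+X[0]*np.sin(a)+X[1]*np.cos(a),X[2]])
def f(q):
    r=[]
    for c,at,X in obs:
        X=bar(q,X) if isinstance(X,str) else np.array(X)/1000
        r+=list(np.array(proj(c,W(q,X)))-at)
    return np.array(r+[max(0,-v)*20 for v in q[4:]])
s=least_squares(f,[.6,-.17,-.08,.02,.05,.05,.2],loss="soft_l1");print(s.x);print(f(s.x)[:24].reshape(-1,2))
for k in "nlr": print(k,W(s.x,bar(s.x,k)))
E
cat > cups.py <<'E'
from h import *
from scipy.optimize import least_squares
np.set_printoptions(precision=4,suppress=True)
def axis(p,c,tiers,r=.09):
    """fit nest axis xy: points on side walls/rims near cylinder radii by height"""
    w=cloud(p);hsv=cv2.cvtColor(p["img"],cv2.COLOR_RGB2HSV)
    m=(np.hypot(w[...,0]-c[0],w[...,1]-c[1])<r)&(w[...,2]>.008)&(hsv[...,1]<70)&(hsv[...,2]>100)
    P=w[m];P=P[~np.isnan(P[:,0])];R=np.zeros(len(P));ok=np.zeros(len(P),bool)
    for lo,hi,rad in tiers:
        k=(P[:,2]>lo)&(P[:,2]<hi);R[k]=rad;ok|=k
    P=P[ok];R=R[ok]
    g=lambda q:np.hypot(P[:,0]-q[0],P[:,1]-q[1])-R
    s=least_squares(g,c,loss="soft_l1",f_scale=.002);return s.x,len(P),np.median(abs(g(s.x)))
NEST=[(.008,.044,.031),(.056,.078,.0248),(.092,.114,.018)]
E
python3 fit.py
python3 - <<'E'
from cups import *
p=shot("scene")
for c in((.625,.21),(.44,.25)):print(axis(p,c,NEST,.06))
for c in((.625,.21),(.44,.25)):
  for T in NEST:print(axis(p,c,[T],.06))
E
```

```text
[ 0.5861 -0.1598 -0.0858  0.0218  0.1452 -0.0056  0.269 ]
[[ 0.4283 -0.2694]
 [ 0.0534 -0.6836]
 [-0.1739 -0.3233]
 [ 0.282  -1.7826]
 [-0.3924  0.8627]
 [-1.3125 -0.4591]
 [-0.0566  0.263 ]
 [-0.8279 -0.0224]
 [ 0.5989  0.291 ]
 [-0.3066 -0.8315]
 [-0.0971 -0.0502]
 [-0.2306  0.8123]]
n [ 0.5078 -0.1531  0.0597]
l [ 0.6166 -0.0593  0.0558]
r [ 0.598  -0.2749  0.0621]
(array([0.6282, 0.2239]), 531, np.float64(0.0010007257204749723))
(array([0.4327, 0.2559]), 453, np.float64(0.001003074446584571))
(array([0.628 , 0.2238]), 243, np.float64(0.0008509183217907043))
(array([0.6278, 0.2238]), 135, np.float64(0.0009236127569515404))
(array([0.6289, 0.2242]), 153, np.float64(0.0014541294174304949))
(array([0.4324, 0.256 ]), 215, np.float64(0.0009056829651713505))
(array([0.4325, 0.2559]), 119, np.float64(0.0008281637560350538))
(array([0.4335, 0.2555]), 119, np.float64(0.0012804181529380496))
```

Both nests fit to about 1 mm. The tray is at (0.586, -0.160) with yaw -0.086. First I turn the tool to the tray's yaw, then go above the right bar.

Request:
{"name": "apply_moves", "arguments": {
  "series": [
    [[0, 0, 0], 8],
    [[0, 0, 0], 8],
    [[0, 0, 0], 7.3],
    [[25, -23.5, 5], 0],
    [[25, -23.5, 5], 0],
    [[25, -23.5, 5], 0],
    [[25, -23.5, 5], 0],
    [[25, -23.5, 5], 0],
    [[25, -23.5, 5], 0],
    [[25, -23.5, 5], 0],
    [[25, -23.5, 5], 0],
    [[25, -23.5, 5], 0],
    [[25, -23.5, 5], 0],
    [[25, -23.5, 5], 0],
    [[25, -23.5, 5], 0],
    [[25, -23.5, 5], 0],
    [[25, -23.5, 5], 0],
    [[22, -22, 10], 0],
    [[0, 0, 0], 0]
  ],
  "claw": 40,
  "force": 12
}}

```text
clock: 3.65
ee_pos: [0.6005, -0.2698, 0.1488]
tcp_rot: [-3.138, 0.001, -0.079]
contact_force: [0.5, 1.7, 0.3]
width: 0.04
grasp_force: 0.0
```

```bash
cat >> h.py <<'E'
TR=np.array([.5861,-.1598,-.0858])
def tray(P):
    P=np.array(P);d=P[...,:2]-TR[:2];c,s=np.cos(TR[2]),np.sin(TR[2]);o=P.copy()
    o[...,0]=c*d[...,0]+s*d[...,1];o[...,1]=-s*d[...,0]+c*d[...,1];return o
def go(name,P,intray=False):
    """tool shift in mm to target (tray or world coords)"""
    s=ctrl.sense();e=s["ee_pos"];P=np.array(P,float)
    if intray:
        c,q=np.cos(TR[2]),np.sin(TR[2]);P=np.array([TR[0]+c*P[0]-q*P[1],TR[1]+q*P[0]+c*P[1],P[2]])
    from scipy.spatial.transform import Rotation as R
    print(name,np.round(1000*(R.from_euler("xyz",s["tcp_rot"]).inv().apply(P-e)),1))
def st():
    s=ctrl.sense();print("t %.1f tray"%s["clock"],np.round(1000*tray(s["ee_pos"]),1),"yaw",np.round(s["tcp_rot"],3),"F",np.round(s["contact_force"],1),"w %.1f g %.1f"%(1000*s["width"],s["grasp_force"]))
E
python3 - <<'E'
from h import *
st();go("right",[.022,-.1136,.058],True);p=shot("scene");save(p,"sc2",(145,265,200,400),4)
E
```

```text
t 3.6 tray [  23.7 -108.4  148.8] yaw [-3.138e+00  1.000e-03 -7.900e-02] F [0.5 1.7 0.3] w 40.0 g 0.0
right [-1.7  5.6 90.8]
```

View pics/sc2.png

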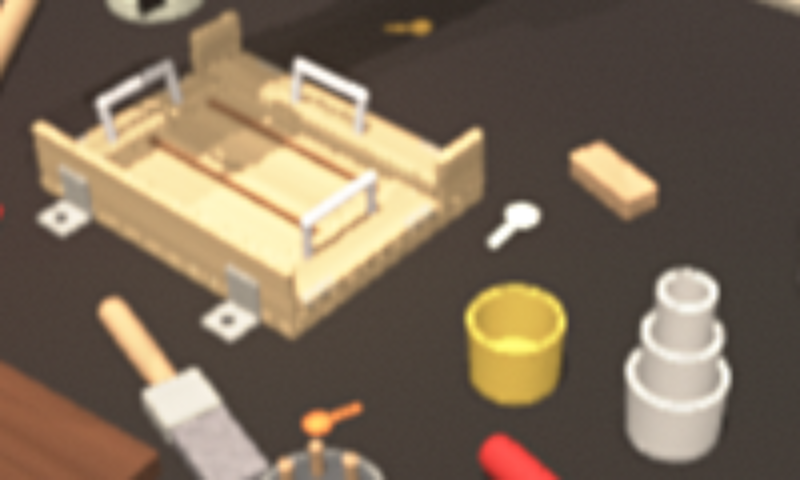

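The crop shows the right bar at crop (140,88), the left bar at (340,210), the near bar at (330,80) and a clear path down; the gripper is above the crop. Descend and close on the bar.

Request:
{"name": "apply_moves", "arguments": {
  "series": [
    [[-2, 5.5, 0], 0],
    [[0, 0, 15], 0],
    [[0, 0, 15], 0],
    [[0, 0, 15], 0],
    [[0, 0, 15], 0],
    [[0, 0, 15], 0],
    [[0, 0, 10], 0],
    [[0, 0, 6], 0],
    [[0, 0, 0], 0]
  ]
}}

```text
clock: 4.6
ee_pos: [0.595, -0.2804, 0.0586]
tcp_rot: [-3.141, 0.001, -0.086]
contact_force: [-0.5, -0.6, -0.1]
width: 0.0398
grasp_force: 0.0
```

Request:
{"name": "apply_moves", "arguments": {
  "series": [
    [[0, 0, 0], 0],
    [[0, 0, 0], 0],
    [[0, 0, 0], 0],
    [[0, 0, 0], 0],
    [[0, 0, 0], 0],
    [[0, 0, 0], 0]
  ],
  "claw": 0
}}

```text
clock: 5.2
ee_pos: [0.5959, -0.28, 0.06]
tcp_rot: [-3.141, -0.001, -0.085]
contact_force: [-0.2, 3.5, 4.4]
width: 0.007
grasp_force: 12.0
```

```bash
python3 -c "
from h import *
st()"
```

```text
t 5.2 tray [  20.  -118.9   60. ] yaw [-3.141e+00 -1.000e-03 -8.500e-02] F [-0.2  3.5  4.4] w 7.0 g 12.0
```

Request:
{"name": "apply_moves", "arguments": {
  "series": [
    [[0, 4, -0.8], 0],
    [[0, 4, -0.7], 0],
    [[0, 4, 0], 0],
    [[0, 4, 0], 0],
    [[0, 4, 0.6], 0],
    [[0, 4, 0.7], 0],
    [[0, 3.7, 1.2], 0],
    [[0, 3.7, 1.3], 0],
    [[0, 3.5, 2], 0],
    [[0, 3.5, 2], 0],
    [[0, 3, 2.5], 0],
    [[0, 3, 2.5], 0],
    [[0, 2.2, 2.4], 0],
    [[0, 2.2, 2.4], 0],
    [[0, 2, 3], 0],
    [[0, 1, 1], 0],
    [[0, 0, 0], 0],
    [[0, 0, 0], 0]
  ]
}}

```text
clock: 7.0
ee_pos: [0.5917, -0.3296, 0.0405]
tcp_rot: [-3.139, -0.0, -0.084]
contact_force: [-3.5, 11.2, 14.1]
width: 0.0075
grasp_force: 12.0
```

```bash
python3 -c "
from h import *
st()"
```

```text
t 7.0 tray [  20.1 -168.7   40.5] yaw [-3.139 -0.    -0.084] F [-3.5 11.2 14.1] w 7.5 g 12.0
```

Request:
{"name": "apply_moves", "arguments": {
  "series": [
    [[0, 0, 0], 0],
    [[0, 0, 0], 0],
    [[0, -2, -2], 0],
    [[0, 0, -12], 0],
    [[0, 0, -20], 0],
    [[0, 0, -25], 0],
    [[0, 0, -25], 0],
    [[0, -35, -20], 0],
    [[0, -40, 0], 0],
    [[0, -40, 0], 0],
    [[0, -40, 0], 0],
    [[0, -40, 0], 0],
    [[0, -40, 0], 0],
    [[0, -35, 0], 0],
    [[0, 0, 0], 0],
    [[0, 0, 0], 0]
  ],
  "claw": 20
}}

```text
clock: 8.6
ee_pos: [0.6145, -0.0608, 0.1443]
tcp_rot: [3.141, -0.001, -0.084]
contact_force: [0.1, -0.1, -0.3]
width: 0.0199
grasp_force: 0.0
```

```bash
python3 -c "
from h import *
st();go('left',[.022,.103,.053],True)"
```

```text
t 8.6 tray [ 19.8 101.  144.3] yaw [ 3.141e+00 -1.000e-03 -8.400e-02] F [ 0.1 -0.1 -0.3] w 19.9 g 0.0
left [ 2.1 -2.  91.3]
```

Request:
{"name": "apply_moves", "arguments": {
  "series": [
    [[2, -2, 0], 0],
    [[0, 0, 15], 0],
    [[0, 0, 15], 0],
    [[0, 0, 15], 0],
    [[0, 0, 15], 0],
    [[0, 0, 15], 0],
    [[0, 0, 10], 0],
    [[0, 0, 6], 0],
    [[0, 0, 0], 0]
  ],
  "claw": 40
}}

```text
clock: 9.5
ee_pos: [0.616, -0.0594, 0.0516]
tcp_rot: [3.142, 0.001, -0.086]
contact_force: [1.0, 0.2, 0.7]
width: 0.04
grasp_force: 0.0
```

Request:
{"name": "apply_moves", "arguments": {
  "series": [
    [[0, 0, 0], 0],
    [[0, 0, 0], 0],
    [[0, 0, 0], 0],
    [[0, 0, 0], 0],
    [[0, 0, 0], 0],
    [[0, 0, 0], 0]
  ],
  "claw": 0
}}

```text
clock: 10.1
ee_pos: [0.6165, -0.0593, 0.0526]
tcp_rot: [-3.142, -0.0, -0.086]
contact_force: [-0.4, 0.7, 0.1]
width: 0.007
grasp_force: 12.0
```

```bash
python3 -c "
from h import *
st()"
```

```text
t 10.1 tray [ 21.7 102.7  52.6] yaw [-3.142 -0.    -0.086] F [-0.4  0.7  0.1] w 7.0 g 12.0
```

Request:
{"name": "apply_moves", "arguments": {
  "series": [
    [[0, -3.3, -2.2], 0],
    [[0, -3.4, -2.2], 0],
    [[0, -3.6, -1.6], 0],
    [[0, -3.7, -1.5], 0],
    [[0, -5.4, -1.2], 0],
    [[0, -4, -0.7], 0],
    [[0, -4, 0], 0],
    [[0, -4, 0], 0],
    [[0, -4, 0.6], 0],
    [[0, -4, 0.7], 0],
    [[0, -3.7, 1.2], 0],
    [[0, -3.7, 1.3], 0],
    [[0, -3.5, 2], 0],
    [[0, -3.5, 2], 0],
    [[0, -3, 2.5], 0],
    [[0, -3, 2.5], 0],
    [[0, -2.2, 2.4], 0],
    [[0, -2.2, 2.4], 0],
    [[0, -2, 3], 0],
    [[0, -1, 1], 0]
  ]
}}

```text
clock: 12.1
ee_pos: [0.6228, 0.0036, 0.0416]
tcp_rot: [3.137, -0.002, -0.089]
contact_force: [-3.3, -14.7, 16.2]
width: 0.0075
grasp_force: 12.0
```

Request:
{"name": "apply_moves", "arguments": {
  "series": [
    [[0, 0, 0], 0],
    [[0, 0, 0], 0]
  ]
}}

```text
clock: 12.3
ee_pos: [0.6228, 0.0035, 0.0416]
tcp_rot: [3.137, -0.002, -0.089]
contact_force: [-2.3, -13.5, 14.0]
width: 0.0074
grasp_force: 12.0
```

```bash
python3 -c "
from h import *
st()"
```

```text
t 12.3 tray [ 22.6 165.9  41.6] yaw [ 3.137e+00 -2.000e-03 -8.900e-02] F [ -2.3 -13.5  14. ] w 7.4 g 12.0
```

Request:
{"name": "apply_moves", "arguments": {
  "series": [
    [[0, 0, 0], 0],
    [[0, 0, 0], 0],
    [[0, 2, -2], 0],
    [[0, 0, -12], 0],
    [[0, 0, -20], 0],
    [[0, 0, -25], 0],
    [[0, 0, -25], 0],
    [[0, 5, -20], 0],
    [[-20, 32, 0], 8.5],
    [[-20, 32, 0], 0],
    [[-20, 32, 0], 0],
    [[-20, 32, 0], 0],
    [[-20, 32, 0], 0],
    [[0, 0, 0], 8.5],
    [[0, 0, 0], 8.5],
    [[0, 0, 0], 8.5],
    [[0, 0, 0], 8.5],
    [[0, 0, 0], 8.5],
    [[0, 0, 0], 8.5],
    [[0, 0, 0], 8.5]
  ],
  "claw": 20
}}

```text
clock: 14.3
ee_pos: [0.4903, -0.1363, 0.1423]
tcp_rot: [3.136, 0.003, -1.169]
contact_force: [-0.3, -0.5, -0.1]
width: 0.0198
grasp_force: 0.0
```

Request:
{"name": "apply_moves", "arguments": {
  "series": [
    [[0, 0, 0], 8.5],
    [[0, 0, 0], 8.5],
    [[0, 0, 0], 5],
    [[0, 0, 0], 0],
    [[0, 0, 0], 0]
  ],
  "claw": 44
}}

```text
clock: 14.8
ee_pos: [0.4882, -0.1359, 0.1335]
tcp_rot: [3.119, 0.011, -1.278]
contact_force: [0.8, 0.5, 0.4]
width: 0.0426
grasp_force: 0.0
```

```bash
python3 -c "
from h import *
st();go('near',[-.078,0,.055],True);print(ctrl.sense()['joints'])"
```

```text
t 14.8 tray [-99.6  15.4 133.5] yaw [ 3.119  0.011 -1.278] F [0.8 0.5 0.4] w 42.6 g 0.0
near [ 23.1 -16.2  77.9]
[-0.24288671  0.1748916   0.46772637  1.8918947  -0.08538147  1.12015368
 -2.59072967]
```

Joint 7 hit its limit, so I'll turn the other way.

Request:
{"name": "apply_moves", "arguments": {
  "series": [
    [[0, 0, 0], -8.5],
    [[0, 0, 0], -8.5],
    [[0, 0, 0], -8.5],
    [[0, 0, 0], -8.5],
    [[0, 0, 0], -8.5],
    [[0, 0, 0], -8.5],
    [[0, 0, 0], -8.5],
    [[0, 0, 0], -8.5],
    [[0, 0, 0], -8.5],
    [[0, 0, 0], -8.5],
    [[0, 0, 0], -8.5],
    [[0, 0, 0], -8.5],
    [[0, 0, 0], -8.5],
    [[0, 0, 0], -8.5],
    [[0, 0, 0], -8.5],
    [[0, 0, 0], -8.5],
    [[0, 0, 0], -8.5],
    [[0, 0, 0], -8.5],
    [[0, 0, 0], 0],
    [[0, 0, 0], 0]
  ]
}}

```text
clock: 16.8
ee_pos: [0.4877, -0.1379, 0.1335]
tcp_rot: [-3.116, 0.001, 1.383]
contact_force: [-0.2, 0.3, 0.5]
width: 0.0441
grasp_force: 0.0
```

```bash
python3 -c "
from h import *
st();go('near',[-.078,0,.055],True);print(ctrl.sense()['joints'])"
```

```text
t 16.8 tray [-99.9  13.4 133.5] yaw [-3.116e+00  1.000e-03  1.383e+00] F [-0.2  0.3  0.5] w 44.1 g 0.0
near [-11.   25.1  77.9]
[-0.01739058  0.16892009  0.22225815  1.88119666 -0.04004158  1.12099413
  0.03282482]
```

Request:
{"name": "apply_moves", "arguments": {
  "series": [
    [[0, 0, 0], -5.8],
    [[-7, 11, 0], 0],
    [[-6.5, 11, 0], 0],
    [[0, 0, 20], 0],
    [[0, 0, 0], 0],
    [[0, 0, 0], 0]
  ]
}}

```text
clock: 17.4
ee_pos: [0.5082, -0.1529, 0.1125]
tcp_rot: [-3.115, -0.001, 1.488]
contact_force: [-0.1, -0.1, -0.2]
width: 0.0441
grasp_force: 0.0
```

Run:
```python
from h import *
st();go('near',[-.078,0,.055],True)
p=shot("scene");save(p,"sc3",(90,250,190,390),4)
```

```text
t 17.4 tray [-7.820e+01  1.000e-01  1.125e+02] yaw [-3.115e+00 -1.000e-03  1.488e+00] F [-0.1 -0.1 -0.2] w 44.1 g 0.0
near [-0.2  1.8 57.5]
```

View pics/sc3.png

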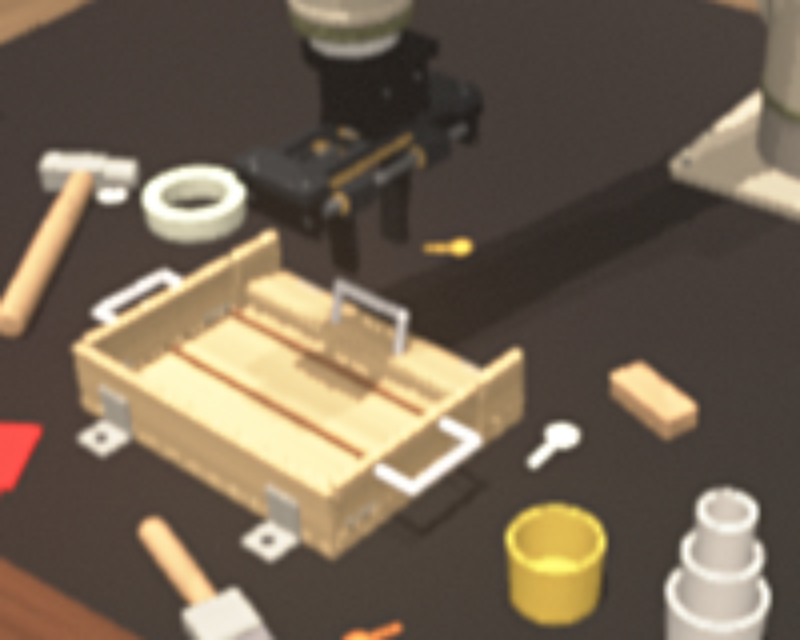

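The left and right panels stand upright, with their bars outside at crop (430,460) and (140,295). The gripper is over the near bar at (370,300). Descend and grip it.

Request:
{"name": "apply_moves", "arguments": {
  "series": [
    [[0, 1.5, 0], 0],
    [[0, 0, 12], 0],
    [[0, 0, 15], 0],
    [[0, 0, 15], 0],
    [[0, 0, 10], 0],
    [[0, 0, 5], 0],
    [[0, 0, 0], 0]
  ]
}}

```text
clock: 18.15
ee_pos: [0.5078, -0.1525, 0.055]
tcp_rot: [-3.115, -0.001, 1.49]
contact_force: [0.9, -0.0, 0.1]
width: 0.0439
grasp_force: 0.0
```

Request:
{"name": "apply_moves", "arguments": {
  "series": [
    [[0, 0, 0], 0],
    [[0, 0, 0], 0],
    [[0, 0, 0], 0],
    [[0, 0, 0], 0],
    [[0, 0, 0], 0],
    [[0, 0, 0], 0]
  ],
  "claw": 0
}}

```text
clock: 18.75
ee_pos: [0.5086, -0.1527, 0.0559]
tcp_rot: [-3.117, -0.001, 1.49]
contact_force: [2.0, -0.6, 0.6]
width: 0.0074
grasp_force: 12.0
```

```bash
python3 -c "
from h import *
st()"
```

```text
t 18.8 tray [-77.9   0.5  55.9] yaw [-3.117e+00 -1.000e-03  1.490e+00] F [ 2.  -0.6  0.6] w 7.4 g 12.0
```

Request:
{"name": "apply_moves", "arguments": {
  "series": [
    [[0, -3, -1.5], 0],
    [[0, -3, -1.3], 0],
    [[0, -3, -1.2], 0],
    [[0, -5.4, -1.2], 0],
    [[0, -4, -0.7], 0],
    [[0, -4, 0], 0],
    [[0, -4, 0], 0],
    [[0, -4, 0.6], 0],
    [[0, -4, 0.7], 0],
    [[0, -3.7, 1.2], 0],
    [[0, -3.7, 1.3], 0],
    [[0, -3.5, 2], 0],
    [[0, -3.5, 2], 0],
    [[0, -3, 2.5], 0],
    [[0, -3, 2.5], 0],
    [[0, -2.2, 2.4], 0],
    [[0, -2.2, 2.4], 0],
    [[0, -2, 3], 0],
    [[0, -1.5, 1.5], 0],
    [[0, 0, 0], 0]
  ]
}}

```text
clock: 20.75
ee_pos: [0.4537, -0.1483, 0.0456]
tcp_rot: [-3.134, -0.0, 1.491]
contact_force: [21.2, -0.1, 10.7]
width: 0.0073
grasp_force: 12.0
```

Request:
{"name": "apply_moves", "arguments": {
  "series": [
    [[0, 0, 0], 0],
    [[0, 0, 0], 0]
  ]
}}

```text
clock: 20.95
ee_pos: [0.4538, -0.1483, 0.0456]
tcp_rot: [-3.134, -0.0, 1.491]
contact_force: [20.7, 0.2, 12.2]
width: 0.0075
grasp_force: 12.0
```

```bash
python3 -c "
from h import *
st()"
```

```text
t 20.9 tray [-1.329e+02  1.000e-01  4.560e+01] yaw [-3.134 -0.     1.491] F [20.7  0.2 12.2] w 7.5 g 12.0
```

Request:
{"name": "apply_moves", "arguments": {
  "series": [
    [[0, 0, 0], 0],
    [[0, 0, 0], 0],
    [[0, 3, -2], 0],
    [[0, 0, -12], 0],
    [[0, 0, -25], 0],
    [[0, 0, -35], 0],
    [[0, 0, -35], 0],
    [[-30, -20, -20], 0],
    [[0, 0, 0], 8.5],
    [[0, 0, 0], 8.5],
    [[0, 0, 0], 8.5],
    [[0, 0, 0], 8.5],
    [[0, 0, 0], 8.5],
    [[0, 0, 0], 8.5],
    [[0, 0, 0], 8.5],
    [[0, 0, 0], 8.5],
    [[0, 0, 0], 8.5],
    [[0, 0, 0], 8.5],
    [[0, 0, 0], 5.3],
    [[0, 0, 0], 0]
  ],
  "claw": 20
}}

```text
clock: 22.95
ee_pos: [0.4281, -0.1765, 0.1702]
tcp_rot: [-3.14, 0.027, -0.088]
contact_force: [0.5, 0.4, -0.6]
width: 0.0197
grasp_force: 0.0
```

Run:
```python
from cups import *
st();go('small1',[.6282,.2239,.15])
p=shot("scene");save(p,"sc4",(140,240,200,330),6)
for c in((.628,.224),(.433,.256)):print(axis(p,c,NEST,.06))
# wall-points of upright panels/ walls in tray frame
w=tray(cloud(p));m=(abs(w[...,1])<.1)&(w[...,2]>.062)&(w[...,2]<.3)&(abs(w[...,0])<.2);print("above",m.sum())
m=(abs(w[...,1])<.1)&(w[...,2]>.03)&(w[...,2]<.056)&(w[...,0]<-.08)&(w[...,0]>-.115);print("near panel inner x",np.percentile(w[m][:,0],[10,50,90]))
m=(abs(w[...,1])<.1)&(w[...,2]>.02)&(w[...,2]<.05)&(w[...,0]>.09)&(w[...,0]<.12);print("far wall outer x",np.percentile(w[m][:,0],[10,50,90]))
m=(abs(w[...,0])<.09)&(w[...,2]>.02)&(w[...,2]<.05)&(w[...,1]>.12)&(w[...,1]<.148);print("left outer y",np.percentile(w[m][:,1],[10,50,90]))
m=(abs(w[...,0])<.09)&(w[...,2]>.03)&(w[...,2]<.055)&(w[...,1]<-.11)&(w[...,1]>-.15);print("right inner y",np.percentile(w[m][:,1],[10,50,90]))
m=(abs(w[...,0])<.09)&(abs(w[...,1])<.1)&(abs(w[...,2])<.03);print("floor z",np.percentile(w[m][:,2],[10,50,90]))
```

```text
t 22.9 tray [-156.   -30.1  170.2] yaw [-3.14   0.027 -0.088] F [ 0.5  0.4 -0.6] w 19.7 g 0.0
small1 [ 164.5 -416.4   16.3]
(array([0.6282, 0.224 ]), 527, np.float64(0.0009846225390616123))
(array([0.4329, 0.2557]), 466, np.float64(0.0011425172421437625))
above 1328
near panel inner x [-0.0958 -0.0933 -0.0914]
far wall outer x [0.107  0.1087 0.1108]
left outer y [0.1336 0.1352 0.137 ]
right inner y [-0.1295 -0.1268 -0.1243]
floor z [0.0055 0.0077 0.0114]
```

View pics/sc4.png

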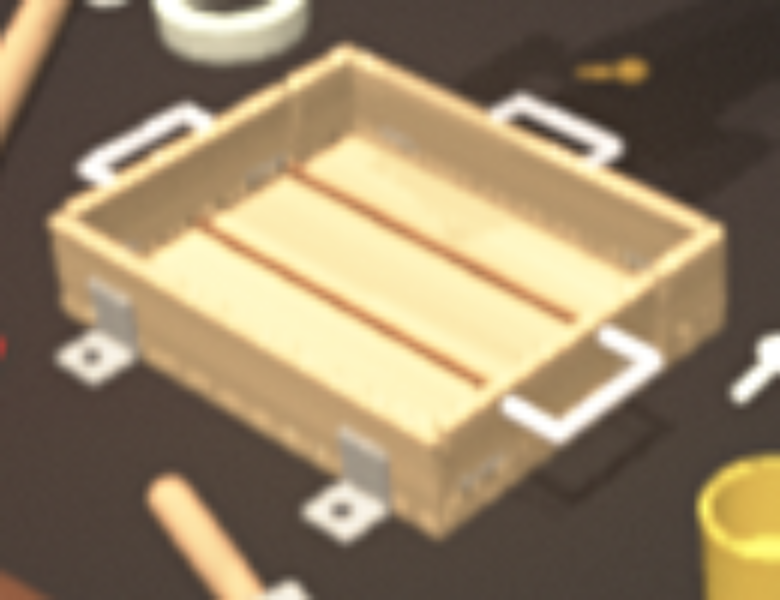

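The picture confirms the tray is erected, with all three bars outside: right (140,140), near (560,130), left (590,390). The tray x needs +3.7 mm. Next, the small cup of nest A.

Request:
{"name": "apply_moves", "arguments": {
  "series": [
    [[15, -38, 0], 0],
    [[15, -38, 0], 0],
    [[15, -38, 0], 0],
    [[15, -38, 0], 0],
    [[15, -38, 0], 0],
    [[15, -38, 0], 0],
    [[15, -38, 0], 0],
    [[15, -38, 0], 0],
    [[15, -38, 0], 0],
    [[15, -38, 0], 0],
    [[14, -36, 0], 0],
    [[0, 0, 0], 0],
    [[0, 0, 0], 0]
  ],
  "claw": 56
}}

```text
clock: 24.3
ee_pos: [0.6279, 0.2243, 0.1659]
tcp_rot: [-3.141, 0.027, -0.083]
contact_force: [-0.5, -0.6, -0.2]
width: 0.0561
grasp_force: 0.0
```

```bash
sed -i 's/^TR=.*/TR=np.array([.5898,-.1604,-.0858])/' h.py
python3 - <<'E'
from cups import *
st();go('small',[.6282,.2239,.098])
t=shot("top");s=shot("scene")
print(axis(s,(.433,.256),NEST,.06));print(axis(s,(.628,.224),NEST[:2],.06))
E
```

```text
t 24.3 tray [  5.  386.5 165.9] yaw [-3.141  0.027 -0.083] F [-0.5 -0.6 -0.2] w 56.1 g 0.0
small [ 2.2  0.4 67.8]
(array([0.4329, 0.2553]), 378, np.float64(0.001000888193739934))
(array([0.628 , 0.2238]), 386, np.float64(0.000835298527777778))
```

Request:
{"name": "apply_moves", "arguments": {
  "series": [
    [[2, 0.5, 10], 0],
    [[0, 0, 20], 0],
    [[0, 0, 20], 0],
    [[0, 0, 12], 0],
    [[0, 0, 5], 0],
    [[0, 0, 0], 0]
  ]
}}

```text
clock: 25.0
ee_pos: [0.6285, 0.2229, 0.0993]
tcp_rot: [-3.141, 0.026, -0.087]
contact_force: [0.4, -0.4, 0.7]
width: 0.0559
grasp_force: 0.0
```

Request:
{"name": "apply_moves", "arguments": {
  "series": [
    [[0, 0, 0], 0],
    [[0, 0, 0], 0],
    [[0, 0, 0], 0],
    [[0, 0, 0], 0],
    [[0, 0, 0], 0],
    [[0, 0, 0], 0]
  ],
  "claw": 0,
  "force": 15
}}

```text
clock: 25.6
ee_pos: [0.6289, 0.2235, 0.1002]
tcp_rot: [-3.14, 0.025, -0.086]
contact_force: [0.5, -0.3, 3.6]
width: 0.0342
grasp_force: 15.0
```

Request:
{"name": "apply_moves", "arguments": {
  "series": [
    [[0, 0, -5], 0],
    [[0, 0, -10], 0],
    [[0, 0, -15], 0],
    [[0, 0, -20], 0],
    [[0, 0, -25], 0],
    [[0, 0, -25], 0],
    [[0, 0, -25], 0],
    [[0, 0, -20], 0],
    [[0, 0, 0], 0],
    [[0, 0, 0], 0]
  ]
}}

```text
clock: 26.6
ee_pos: [0.6324, 0.223, 0.2454]
tcp_rot: [-3.14, 0.025, -0.086]
contact_force: [0.5, -0.8, -2.0]
width: 0.0345
grasp_force: 15.0
```

Run:
```python
from cups import *
st();go('place',[-.073,.06,.24],True)
s=shot("scene")
print(axis(s,(.628,.224),NEST[:2],.06))
w=cloud(s);m=(np.hypot(w[...,0]-.628,w[...,1]-.224)<.05)&(w[...,2]>.1);print(np.percentile(w[m][:,2],[2,25,50,75,98]))
```

```text
t 26.6 tray [  9.6 385.6 245.4] yaw [-3.14   0.025 -0.086] F [ 0.5 -0.8 -2. ] w 34.5 g 15.0
place [-82.2 325.7   6.8]
(array([0.6285, 0.2241]), 468, np.float64(0.0011653591928066278))
[0.1748 0.3313 0.4175 0.5031 0.6262]
```

Request:
{"name": "apply_moves", "arguments": {
  "series": [
    [[-8, 32.5, 10], 0],
    [[-8, 32.5, 10], 0],
    [[-8, 32.5, 10], 0],
    [[-8, 32.5, 10], 0],
    [[-8, 32.5, 10], 0],
    [[-8, 32.5, 10], 0],
    [[-8, 32.5, 0], 0],
    [[-8, 32.5, 0], 0],
    [[-8, 32.5, 0], 0],
    [[-8, 32.5, 0], 0],
    [[0, 0, 0], 0],
    [[0, 0, 0], 0]
  ]
}}

```text
clock: 27.85
ee_pos: [0.5224, -0.0942, 0.1856]
tcp_rot: [-3.14, 0.027, -0.088]
contact_force: [0.0, 0.3, -0.3]
width: 0.0344
grasp_force: 15.0
```

Run:
```python
from cups import *
st();go('place',[-.073,.06,.099],True)
```

```text
t 27.9 tray [-72.8  60.2 185.6] yaw [-3.14   0.027 -0.088] F [ 0.   0.3 -0.3] w 34.4 g 15.0
place [ 2.1  0.3 86.6]
```

Request:
{"name": "apply_moves", "arguments": {
  "series": [
    [[2, 0, 15], 0],
    [[0, 0, 20], 0],
    [[0, 0, 20], 0],
    [[0, 0, 15], 0],
    [[0, 0, 8], 0],
    [[0, 0, 5], 0],
    [[0, 0, 3], 0],
    [[0, 0, 0], 0],
    [[0, 0, 0], 0]
  ]
}}

```text
clock: 28.75
ee_pos: [0.5233, -0.0936, 0.1008]
tcp_rot: [-3.14, 0.025, -0.086]
contact_force: [-0.1, 0.4, -0.7]
width: 0.0341
grasp_force: 15.0
```

Run:
```python
from cups import *
st()
```

```text
t 28.8 tray [-72.   60.8 100.8] yaw [-3.14   0.025 -0.086] F [-0.1  0.4 -0.7] w 34.1 g 15.0
```

Request:
{"name": "apply_moves", "arguments": {
  "series": [
    [[0, 0, 2], 0],
    [[0, 0, 0], 0]
  ]
}}

```text
clock: 28.95
ee_pos: [0.5229, -0.0937, 0.0983]
tcp_rot: [-3.14, 0.025, -0.086]
contact_force: [-0.0, 0.1, -0.6]
width: 0.0341
grasp_force: 15.0
```

Request:
{"name": "apply_moves", "arguments": {
  "series": [
    [[0, 0, 0], 0],
    [[0, 0, 0], 0],
    [[0, 0, 0], 0],
    [[0, 0, -10], 0],
    [[0, 0, -20], 0],
    [[0, 0, -25], 0],
    [[0, 0, -25], 0],
    [[8, -32.5, 0], 0],
    [[8, -32.5, 0], 0],
    [[8, -32.5, 0], 0],
    [[8, -32.5, 0], 0],
    [[8, -32.5, 0], 0],
    [[8, -32.5, 0], 0],
    [[8, -32.5, 0], 0],
    [[8, -32.5, 0], 0],
    [[8, -32.5, 0], 0],
    [[8, -32.5, 0], 0],
    [[0, 0, 0], 0],
    [[0, 0, 0], 0]
  ],
  "claw": 60
}}

```text
clock: 30.85
ee_pos: [0.6325, 0.2237, 0.1768]
tcp_rot: [-3.141, 0.026, -0.085]
contact_force: [1.1, -0.5, -0.4]
width: 0.0601
grasp_force: 0.0
```

Run:
```python
from cups import *
st()
s=shot("scene");a=axis(s,(.628,.224),NEST[:2],.06);print(a);go('med',[*a[0],.062])
print(axis(s,(.433,.256),NEST,.06))
w=tray(cloud(s));m=(np.hypot(w[...,0]+.073,w[...,1]-.06)<.04)&(w[...,2]>.07);print(m.sum(),np.nanmean(w[m],0),w[m].max(0))
save(s,"sc5",(130,270,220,440),3.5)
```

```text
t 30.9 tray [  9.6 386.3 176.8] yaw [-3.141  0.026 -0.085] F [ 1.1 -0.5 -0.4] w 60.1 g 0.0
(array([0.6286, 0.2243]), 466, np.float64(0.001273456511667579))
med [ -1.3  -1.5 115.1]
(array([0.433 , 0.2554]), 398, np.float64(0.0010498954097952502))
212 [-0.0681  0.0665  0.0991] [-0.053   0.0812  0.12  ]
```

View pics/sc5.png

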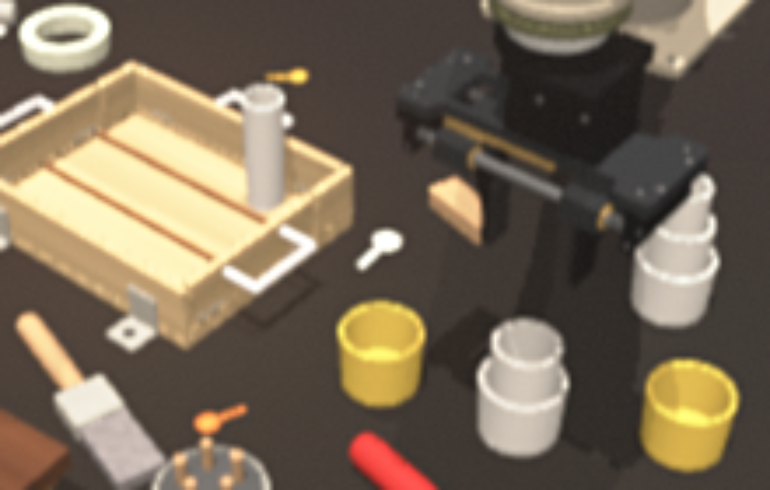

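The small cup stands in the near row at crop (263,150). Nest A now has two tiers at (522,385). Next, its medium cup.

Request:
{"name": "apply_moves", "arguments": {
  "series": [
    [[-1.5, -1.5, 15], 0],
    [[0, 0, 25], 0],
    [[0, 0, 25], 0],
    [[0, 0, 25], 0],
    [[0, 0, 15], 0],
    [[0, 0, 7], 0],
    [[0, 0, 3], 0],
    [[0, 0, 0], 0]
  ],
  "claw": 66
}}

```text
clock: 31.7
ee_pos: [0.6286, 0.225, 0.0622]
tcp_rot: [-3.14, 0.025, -0.087]
contact_force: [0.2, -0.5, 0.7]
width: 0.066
grasp_force: 0.0
```

Request:
{"name": "apply_moves", "arguments": {
  "series": [
    [[0, 0, 0], 0],
    [[0, 0, 0], 0],
    [[0, 0, 0], 0],
    [[0, 0, 0], 0],
    [[0, 0, 0], 0],
    [[0, 0, 0], 0]
  ],
  "claw": 0
}}

```text
clock: 32.3
ee_pos: [0.6287, 0.225, 0.0623]
tcp_rot: [-3.14, 0.025, -0.086]
contact_force: [1.0, -0.7, 5.7]
width: 0.0496
grasp_force: 14.8
```

Request:
{"name": "apply_moves", "arguments": {
  "series": [
    [[0, 0, -5], 0],
    [[0, 0, -10], 0],
    [[0, 0, -15], 0],
    [[0, 0, -20], 0],
    [[0, 0, -20], 0],
    [[0, 0, -20], 0],
    [[0, 0, -15], 0],
    [[0, 0, 0], 0],
    [[0, 0, 0], 0]
  ]
}}

```text
clock: 33.2
ee_pos: [0.6308, 0.2246, 0.1665]
tcp_rot: [-3.14, 0.026, -0.086]
contact_force: [0.7, -0.4, -2.1]
width: 0.0492
grasp_force: 14.9
```

Run:
```python
from cups import *
st();go('place',[-.014,.06,.15],True)
s=shot("scene")
print(axis(s,(.628,.224),NEST[:1],.06))
```

```text
t 33.2 tray [  7.9 387.1 166.5] yaw [-3.14   0.026 -0.086] F [ 0.7 -0.4 -2.1] w 49.2 g 14.9
place [-21.3 327.2  16.6]
(array([0.6297, 0.2247]), 423, np.float64(0.0016879452600932938))
```

Request:
{"name": "apply_moves", "arguments": {
  "series": [
    [[-2, 32, 2], 0],
    [[-2, 33, 2], 0],
    [[-2, 33, 2], 0],
    [[-2, 33, 2], 0],
    [[-2, 33, 2], 0],
    [[-2, 33, 2], 0],
    [[-2, 33, 2], 0],
    [[-2, 33, 2], 0],
    [[-2, 32, 0], 0],
    [[-3, 32, 0], 0],
    [[0, 0, 0], 0],
    [[0, 0, 0], 0]
  ]
}}

```text
clock: 34.45
ee_pos: [0.5807, -0.0998, 0.1498]
tcp_rot: [-3.14, 0.027, -0.088]
contact_force: [-0.0, 0.4, -1.4]
width: 0.0492
grasp_force: 14.9
```

Run:
```python
from cups import *
st();go('place',[-.014,.06,.066],True)
```

```text
t 34.5 tray [-14.3  59.6 149.8] yaw [-3.14   0.027 -0.088] F [-0.   0.4 -1.4] w 49.2 g 14.9
place [ 2.5 -0.3 83.7]
```

Request:
{"name": "apply_moves", "arguments": {
  "series": [
    [[2.5, 0, 15], 0],
    [[0, 0, 20], 0],
    [[0, 0, 20], 0],
    [[0, 0, 15], 0],
    [[0, 0, 8], 0],
    [[0, 0, 4], 0],
    [[0, 0, 2], 0],
    [[0, 0, 0], 0],
    [[0, 0, 0], 0]
  ]
}}

```text
clock: 35.35
ee_pos: [0.5822, -0.0993, 0.0674]
tcp_rot: [-3.14, 0.024, -0.086]
contact_force: [0.4, 0.6, -1.4]
width: 0.0498
grasp_force: 14.9
```

Request:
{"name": "apply_moves", "arguments": {
  "series": [
    [[0, 0, 0], 0],
    [[0, 0, 0], 0],
    [[0, 0, 0], 0],
    [[0, 0, -10], 0],
    [[0, 0, -20], 0],
    [[0, 0, -25], 0],
    [[0, 0, -25], 0],
    [[2, -33, 0], 0],
    [[2, -33, 0], 0],
    [[2, -33, 0], 0],
    [[2, -33, 0], 0],
    [[2, -33, 0], 0],
    [[2, -33, 0], 0],
    [[2, -33, 0], 0],
    [[2, -33, 0], 0],
    [[2, -33, 0], 0],
    [[3, -30, 0], 0],
    [[0, 0, 0], 0],
    [[0, 0, 0], 0]
  ],
  "claw": 72
}}

```text
clock: 37.25
ee_pos: [0.6328, 0.2251, 0.147]
tcp_rot: [-3.14, 0.025, -0.085]
contact_force: [0.1, 0.3, 1.0]
width: 0.0719
grasp_force: 0.0
```

Run:
```python
from cups import *
st()
s=shot("scene");a=axis(s,(.628,.224),NEST[:1],.06);print(a);go('large',[*a[0],.026])
w=tray(cloud(s));m=(np.hypot(w[...,0]+.014,w[...,1]-.06)<.045)&(w[...,2]>.035)&(w[...,2]<.1);print(m.sum(),np.nanmean(w[m],0),np.percentile(w[m],98,axis=0))
```

```text
t 37.2 tray [  9.9 387.8 147. ] yaw [-3.14   0.025 -0.085] F [0.1 0.3 1. ] w 71.9 g 0.0
(array([0.6295, 0.2248]), 429, np.float64(0.0017029981785735213))
large [ -0.7  -0.7 121.1]
415 [-0.0155  0.0649  0.0672] [0.0118 0.0852 0.0917]
```

Request:
{"name": "apply_moves", "arguments": {
  "series": [
    [[-1, -0.5, 15], 0],
    [[0, 0, 25], 0],
    [[0, 0, 25], 0],
    [[0, 0, 25], 0],
    [[0, 0, 18], 0],
    [[0, 0, 9], 0],
    [[0, 0, 4], 0],
    [[0, 0, 0], 0]
  ],
  "claw": 85
}}

```text
clock: 38.1
ee_pos: [0.629, 0.2251, 0.0256]
tcp_rot: [-3.14, 0.026, -0.087]
contact_force: [1.3, 0.4, -0.6]
width: 0.0854
grasp_force: 0.0
```

Request:
{"name": "apply_moves", "arguments": {
  "series": [
    [[0, 0, 0], 0],
    [[0, 0, 0], 0],
    [[0, 0, 0], 0],
    [[0, 0, 0], 0],
    [[0, 0, 0], 0],
    [[0, 0, 0], 0]
  ],
  "claw": 0
}}

```text
clock: 38.7
ee_pos: [0.6292, 0.2254, 0.0262]
tcp_rot: [-3.14, 0.025, -0.087]
contact_force: [-0.2, 0.3, 5.7]
width: 0.063
grasp_force: 14.9
```

Request:
{"name": "apply_moves", "arguments": {
  "series": [
    [[0, 0, -5], 0],
    [[0, 0, -15], 0],
    [[0, 0, -20], 0],
    [[0, 0, -20], 0],
    [[0, 0, -20], 0],
    [[0, 0, -15], 0],
    [[0, 0, 0], 0],
    [[0, 0, 0], 0]
  ]
}}

```text
clock: 39.5
ee_pos: [0.6312, 0.2252, 0.1205]
tcp_rot: [-3.14, 0.026, -0.086]
contact_force: [-0.4, 0.6, -0.6]
width: 0.063
grasp_force: 15.0
```

Run:
```python
from cups import *
st();go('place',[.058,.06,.13],True)
```

```text
t 39.5 tray [  8.2 387.7 120.5] yaw [-3.14   0.026 -0.086] F [-0.4  0.6 -0.6] w 63.0 g 15.0
place [ 49.7 327.7 -11.3]
```

Request:
{"name": "apply_moves", "arguments": {
  "series": [
    [[10, 32, -2], 0],
    [[10, 33, 0], 0],
    [[10, 33, 0], 0],
    [[10, 33, 0], 0],
    [[10, 33, 0], 0],
    [[0, 33, 0], 0],
    [[0, 33, 0], 0],
    [[0, 33, 0], 0],
    [[0, 33, 0], 0],
    [[0, 32, 0], 0],
    [[0, 0, 0], 0],
    [[0, 0, 0], 0]
  ]
}}

```text
clock: 40.7
ee_pos: [0.652, -0.1067, 0.1196]
tcp_rot: [-3.14, 0.028, -0.088]
contact_force: [-0.3, 1.5, -0.7]
width: 0.0629
grasp_force: 15.0
```

Run:
```python
from cups import *
st();go('place',[.058,.06,.035],True)
```

```text
t 40.7 tray [ 57.4  58.8 119.6] yaw [-3.14   0.028 -0.088] F [-0.3  1.5 -0.7] w 62.9 g 15.0
place [ 2.9 -1.1 84.5]
```

Request:
{"name": "apply_moves", "arguments": {
  "series": [
    [[3, -1, 15], 0],
    [[0, 0, 20], 0],
    [[0, 0, 20], 0],
    [[0, 0, 15], 0],
    [[0, 0, 8], 0],
    [[0, 0, 4], 0],
    [[0, 0, 2], 0],
    [[0, 0, 0], 0],
    [[0, 0, 0], 0]
  ]
}}

```text
clock: 41.6
ee_pos: [0.6543, -0.105, 0.0376]
tcp_rot: [-3.14, 0.024, -0.086]
contact_force: [-0.7, 0.3, -1.6]
width: 0.0633
grasp_force: 15.0
```

Request:
{"name": "apply_moves", "arguments": {
  "series": [
    [[0, 0, 0], 0],
    [[0, 0, 0], 0],
    [[0, 0, 0], 0],
    [[0, 0, -10], 0],
    [[0, 0, -20], 0],
    [[0, 0, -30], 0],
    [[0, 0, -40], 0],
    [[0, 0, -35], 0],
    [[-20, -35, 0], 0],
    [[-25, -35, 0], 0],
    [[-25, -35, 0], 0],
    [[-25, -35, 0], 0],
    [[-25, -35, 0], 0],
    [[-25, -35, 0], 0],
    [[-25, -35, 0], 0],
    [[-25, -35, 0], 0],
    [[-25, -35, 0], 0],
    [[-25, -26, 0], 0],
    [[0, 0, 0], 0],
    [[0, 0, 0], 0]
  ],
  "claw": 78
}}

```text
clock: 43.6
ee_pos: [0.4426, 0.2559, 0.1794]
tcp_rot: [-3.14, 0.024, -0.085]
contact_force: [0.7, 0.3, 0.0]
width: 0.0781
grasp_force: 0.0
```

Run:
```python
from cups import *
st()
s=shot("scene");save(s,"sc6",(130,270,200,440),3.3)
a=axis(s,(.433,.2555),NEST,.06);print(a);go('small',[*a[0],.1])
w=tray(cloud(s))
for c,z in(((.058,.06),(.02,.07)),((-.014,.06),(.035,.1))):
  m=(np.hypot(w[...,0]-c[0],w[...,1]-c[1])<.05)&(w[...,2]>z[0])&(w[...,2]<z[1]);print(m.sum(),np.nanmean(w[m],0),np.percentile(w[m],98,axis=0))
```

```text
t 43.6 tray [-182.4  402.1  179.4] yaw [-3.14   0.024 -0.085] F [0.7 0.3 0. ] w 78.1 g 0.0
(array([0.4329, 0.2557]), 455, np.float64(0.001023005729492564))
small [-8.4  0.2 79.4]
508 [0.0614 0.0617 0.0441] [0.1056 0.0944 0.0613]
516 [-0.0153  0.0647  0.0655] [0.0328 0.0847 0.0935]
```

View pics/sc6.png

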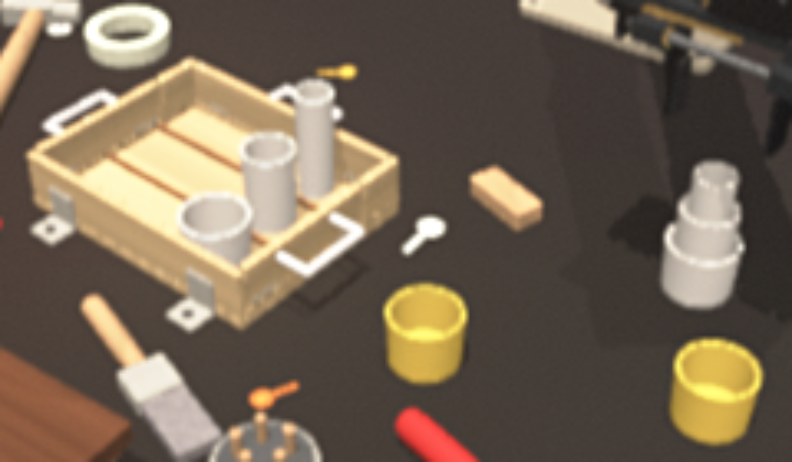

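Nest A's three cups stand in their rows: small (315,140), medium (270,185), large (215,225). Nest B is at (700,235). Take its small cup.

Request:
{"name": "apply_moves", "arguments": {
  "series": [
    [[-8.5, 0, 15], 0],
    [[0, 0, 20], 0],
    [[0, 0, 20], 0],
    [[0, 0, 15], 0],
    [[0, 0, 7], 0],
    [[0, 0, 2], 0],
    [[0, 0, 0], 0]
  ],
  "claw": 56
}}

```text
clock: 44.35
ee_pos: [0.4328, 0.2561, 0.1002]
tcp_rot: [-3.14, 0.025, -0.087]
contact_force: [-0.4, -0.6, 0.1]
width: 0.0564
grasp_force: 0.0
```

Request:
{"name": "apply_moves", "arguments": {
  "series": [
    [[0, 0, 0], 0],
    [[0, 0, 0], 0],
    [[0, 0, 0], 0],
    [[0, 0, 0], 0],
    [[0, 0, 0], 0],
    [[0, 0, 0], 0]
  ],
  "claw": 0
}}

```text
clock: 44.95
ee_pos: [0.4323, 0.2566, 0.1]
tcp_rot: [-3.14, 0.025, -0.086]
contact_force: [-0.4, 0.3, 1.8]
width: 0.035
grasp_force: 15.0
```

Request:
{"name": "apply_moves", "arguments": {
  "series": [
    [[0, 0, -5], 0],
    [[0, 0, -10], 0],
    [[0, 0, -15], 0],
    [[0, 0, -20], 0],
    [[0, 0, -25], 0],
    [[0, 0, -25], 0],
    [[0, 0, -20], 0],
    [[0, 0, -10], 0],
    [[0, 0, 0], 0],
    [[0, 0, 0], 0]
  ]
}}

```text
clock: 45.95
ee_pos: [0.4352, 0.2558, 0.229]
tcp_rot: [-3.141, 0.026, -0.086]
contact_force: [-0.3, 0.0, -0.5]
width: 0.0347
grasp_force: 15.0
```

Run:
```python
from cups import *
st();go('place',[-.073,-.06,.225],True)
```

```text
t 46.0 tray [-189.7  401.5  229. ] yaw [-3.141  0.026 -0.086] F [-0.3  0.  -0.5] w 34.7 g 15.0
place [117.1 461.4   0.6]
```

Request:
{"name": "apply_moves", "arguments": {
  "series": [
    [[9, 35, 0], 0],
    [[9, 35, 0], 0],
    [[9, 35, 0], 0],
    [[9, 35, 0], 0],
    [[9, 36, 0], 0],
    [[9, 36, 0], 0],
    [[9, 36, 0], 0],
    [[9, 36, 0], 0],
    [[9, 36, 0], 0],
    [[9, 36, 0], 0],
    [[9, 35, 0], 0],
    [[9, 35, 0], 0],
    [[9, 35, 0], 0],
    [[0, 0, 0], 0],
    [[0, 0, 0], 0]
  ]
}}

```text
clock: 47.45
ee_pos: [0.5115, -0.2137, 0.2247]
tcp_rot: [-3.14, 0.028, -0.088]
contact_force: [0.6, 0.9, -0.3]
width: 0.0351
grasp_force: 15.0
```

Run:
```python
from cups import *
st();go('place',[-.073,-.06,.099],True)
```

```text
t 47.5 tray [-73.4 -59.8 224.7] yaw [-3.14   0.028 -0.088] F [ 0.6  0.9 -0.3] w 35.1 g 15.0
place [  4.    0.3 125.6]
```

Request:
{"name": "apply_moves", "arguments": {
  "series": [
    [[2, 0, 25], 0],
    [[2, 0, 25], 0],
    [[0, 0, 25], 0],
    [[0, 0, 25], 0],
    [[0, 0, 14], 0],
    [[0, 0, 6], 0],
    [[0, 0, 4], 0],
    [[0, 0, 1.5], 0],
    [[0, 0, 0], 0]
  ]
}}

```text
clock: 48.35
ee_pos: [0.5135, -0.2133, 0.1013]
tcp_rot: [-3.14, 0.024, -0.086]
contact_force: [0.3, -0.2, -0.4]
width: 0.0351
grasp_force: 15.0
```

Run:
```python
from cups import *
st()
```

```text
t 48.4 tray [-71.5 -59.3 101.3] yaw [-3.14   0.024 -0.086] F [ 0.3 -0.2 -0.4] w 35.1 g 15.0
```

Request:
{"name": "apply_moves", "arguments": {
  "series": [
    [[0, 0, 0], 0],
    [[0, 0, 0], 0],
    [[0, 0, 0], 0],
    [[0, 0, -10], 0],
    [[0, 0, -20], 0],
    [[0, 0, -30], 0],
    [[0, 0, -25], 0],
    [[-9, -38, 0], 0],
    [[-9, -38, 0], 0],
    [[-9, -38, 0], 0],
    [[-9, -38, 0], 0],
    [[-10, -38, 0], 0],
    [[-10, -38, 0], 0],
    [[-10, -38, 0], 0],
    [[-10, -38, 0], 0],
    [[-10, -38, 0], 0],
    [[-10, -38, 0], 0],
    [[-10, -38, 0], 0],
    [[-10, -43, 0], 0],
    [[0, 0, 0], 0]
  ],
  "claw": 60
}}

```text
clock: 50.35
ee_pos: [0.4374, 0.2619, 0.19]
tcp_rot: [-3.138, 0.026, -0.078]
contact_force: [0.3, -1.3, -0.1]
width: 0.0601
grasp_force: 0.0
```

Run:
```python
from cups import *
st()
s=shot("scene")
a=axis(s,(.433,.2555),NEST[:2],.06);print(a);go('med',[*a[0],.062])
w=tray(cloud(s))
for y in(.06,-.06):
  m=(np.hypot(w[...,0]+.073,w[...,1]-y)<.04)&(w[...,2]>.07);print(m.sum(),np.nanmean(w[m],0),w[m].max(0))
```

```text
t 50.4 tray [-188.1  407.7  190. ] yaw [-3.138  0.026 -0.078] F [ 0.3 -1.3 -0.1] w 60.1 g 0.0
(array([0.4336, 0.2559]), 411, np.float64(0.001213933942308603))
med [ -1.5   3.3 127.9]
232 [-0.0658  0.0656  0.0979] [-0.0334  0.0806  0.1203]
193 [-0.0661 -0.0538  0.0992] [-0.0513 -0.0395  0.1222]
```

Request:
{"name": "apply_moves", "arguments": {
  "series": [
    [[0, 0, 20], 0],
    [[0, 0, 20], 0],
    [[0, 0, 0], 0],
    [[0, 0, 0], 0]
  ],
  "claw": 66
}}

```text
clock: 50.8
ee_pos: [0.4388, 0.2551, 0.1499]
tcp_rot: [-3.141, 0.025, -0.088]
contact_force: [0.4, 0.6, 0.7]
width: 0.066
grasp_force: 0.0
```

Run:
```python
from cups import *
st();go('med',[.4334,.2559,.062])
```

```text
t 50.8 tray [-186.   401.   149.9] yaw [-3.141  0.025 -0.088] F [0.4 0.6 0.7] w 66.0 g 0.0
med [-3.2 -0.3 88. ]
```

Request:
{"name": "apply_moves", "arguments": {
  "series": [
    [[-3, -0.5, 15], 0],
    [[0, 0, 25], 0],
    [[0, 0, 25], 0],
    [[0, 0, 15], 0],
    [[0, 0, 6], 0],
    [[0, 0, 2], 0],
    [[0, 0, 0], 0]
  ]
}}

```text
clock: 51.5
ee_pos: [0.434, 0.2572, 0.0623]
tcp_rot: [-3.139, 0.024, -0.087]
contact_force: [-0.3, -0.5, 0.2]
width: 0.0661
grasp_force: 0.0
```

Request:
{"name": "apply_moves", "arguments": {
  "series": [
    [[0, 0, 0], 0],
    [[0, 0, 0], 0],
    [[0, 0, 0], 0],
    [[0, 0, 0], 0],
    [[0, 0, 0], 0],
    [[0, 0, 0], 0]
  ],
  "claw": 0
}}

```text
clock: 52.1
ee_pos: [0.4335, 0.257, 0.0616]
tcp_rot: [-3.14, 0.025, -0.086]
contact_force: [-0.2, -1.1, 4.9]
width: 0.0489
grasp_force: 14.9
```

Request:
{"name": "apply_moves", "arguments": {
  "series": [
    [[0, 0, -5], 0],
    [[0, 0, -10], 0],
    [[0, 0, -15], 0],
    [[0, 0, -20], 0],
    [[0, 0, -20], 0],
    [[0, 0, -25], 0],
    [[0, 0, -30], 0],
    [[0, 0, -20], 0],
    [[0, 0, 0], 0],
    [[0, 0, 0], 0]
  ]
}}

```text
clock: 53.1
ee_pos: [0.4368, 0.2565, 0.2063]
tcp_rot: [-3.14, 0.025, -0.086]
contact_force: [-0.4, -1.3, -0.9]
width: 0.0483
grasp_force: 14.9
```

Run:
```python
from cups import *
st();go('place',[-.014,-.06,.2],True)
s=shot("scene")
print(axis(s,(.433,.256),NEST[:1],.06))
```

```text
t 53.1 tray [-188.1  402.2  206.3] yaw [-3.14   0.025 -0.086] F [-0.4 -1.3 -0.9] w 48.3 g 14.9
place [174.4 462.1   1.2]
(array([0.4342, 0.2561]), 378, np.float64(0.0014694342614978134))
```

Request:
{"name": "apply_moves", "arguments": {
  "series": [
    [[13, 35, 0], 0],
    [[13, 35, 0], 0],
    [[13, 35, 0], 0],
    [[13, 35, 0], 0],
    [[13, 36, 0], 0],
    [[13, 36, 0], 0],
    [[14, 36, 0], 0],
    [[14, 36, 0], 0],
    [[14, 36, 0], 0],
    [[14, 36, 0], 0],
    [[14, 36, 0], 0],
    [[13, 35, 0], 0],
    [[13, 35, 0], 0],
    [[0, 0, 0], 0],
    [[0, 0, 0], 0]
  ]
}}

```text
clock: 54.65
ee_pos: [0.5695, -0.2194, 0.1995]
tcp_rot: [-3.14, 0.028, -0.088]
contact_force: [-0.6, 1.0, -1.1]
width: 0.049
grasp_force: 14.9
```

Run:
```python
from cups import *
st();go('place',[-.014,-.06,.066],True)
```

```text
t 54.6 tray [-15.1 -60.5 199.5] yaw [-3.14   0.028 -0.088] F [-0.6  1.  -1.1] w 49.0 g 14.9
place [  4.9  -0.3 133.4]
```

Request:
{"name": "apply_moves", "arguments": {
  "series": [
    [[2.5, 0, 25], 0],
    [[2.5, 0, 25], 0],
    [[0, 0, 25], 0],
    [[0, 0, 25], 0],
    [[0, 0, 18], 0],
    [[0, 0, 9], 0],
    [[0, 0, 4], 0],
    [[0, 0, 2.5], 0],
    [[0, 0, 0], 0]
  ]
}}

```text
clock: 55.55
ee_pos: [0.5723, -0.2186, 0.0681]
tcp_rot: [-3.14, 0.025, -0.086]
contact_force: [-0.2, -0.8, -0.2]
width: 0.0489
grasp_force: 14.9
```

Request:
{"name": "apply_moves", "arguments": {
  "series": [
    [[0, 0, 0], 0],
    [[0, 0, 0], 0],
    [[0, 0, 0], 0],
    [[0, 0, -10], 0],
    [[0, 0, -25], 0],
    [[0, 0, -35], 0],
    [[0, 0, -30], 0],
    [[-14, -38, 0], 0],
    [[-14, -38, 0], 0],
    [[-15, -38, 0], 0],
    [[-15, -38, 0], 0],
    [[-15, -38, 0], 0],
    [[-15, -38, 0], 0],
    [[-15, -38, 0], 0],
    [[-15, -38, 0], 0],
    [[-15, -38, 0], 0],
    [[-15, -38, 0], 0],
    [[-15, -38, 0], 0],
    [[-15, -43, 0], 0],
    [[0, 0, 0], 0]
  ],
  "claw": 72
}}

```text
clock: 57.55
ee_pos: [0.4345, 0.2618, 0.1737]
tcp_rot: [-3.137, 0.025, -0.078]
contact_force: [-0.2, -1.0, 0.1]
width: 0.072
grasp_force: 0.0
```

Request:
{"name": "apply_moves", "arguments": {
  "series": [
    [[0, 0, 10], 0],
    [[0, 0, 0], 0],
    [[0, 0, 0], 0]
  ],
  "claw": 85
}}

```text
clock: 57.85
ee_pos: [0.4371, 0.2539, 0.1624]
tcp_rot: [-3.141, 0.026, -0.089]
contact_force: [0.2, -0.6, 0.6]
width: 0.0835
grasp_force: 0.0
```

Run:
```python
from cups import *
st()
s=shot("scene");save(s,"sc7",(130,270,200,440),3.3)
a=axis(s,(.433,.2555),NEST[:1],.06);print(a);go('large',[*a[0],.026])
w=tray(cloud(s))
for c,z in(((.058,.06),(.02,.07)),((-.014,.06),(.035,.1)),((-.014,-.06),(.035,.1))):
  m=(np.hypot(w[...,0]-c[0],w[...,1]-c[1])<.05)&(w[...,2]>z[0])&(w[...,2]<z[1]);print(m.sum(),np.nanmean(w[m],0),np.percentile(w[m],98,axis=0))
```

```text
t 57.9 tray [-187.6  399.7  162.4] yaw [-3.141  0.026 -0.089] F [ 0.2 -0.6  0.6] w 83.5 g 0.0
(array([0.4341, 0.2563]), 376, np.float64(0.0017116896168567122))
large [  0.2  -1.7 136.7]
509 [0.0607 0.0615 0.0441] [0.1053 0.094  0.0612]
512 [-0.0145  0.0647  0.0654] [0.0326 0.0851 0.0946]
427 [-0.0195 -0.0532  0.0671] [ 0.0116 -0.0338  0.0932]
```

View pics/sc7.png

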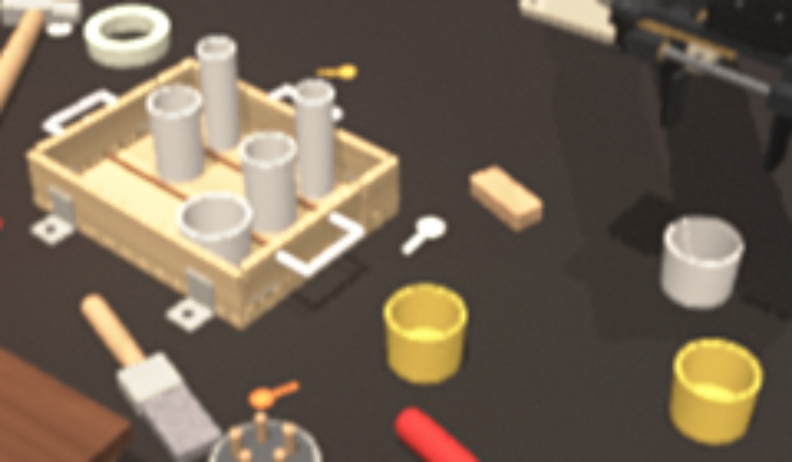

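Five cups stand in their rows. The last white cup is at crop (702,262); the yellow ones at (425,330) and (715,390) stay. Grip it.

Request:
{"name": "apply_moves", "arguments": {
  "series": [
    [[0, -1.5, 25], 0],
    [[0, 0, 25], 0],
    [[0, 0, 25], 0],
    [[0, 0, 25], 0],
    [[0, 0, 20], 0],
    [[0, 0, 10], 0],
    [[0, 0, 6], 0],
    [[0, 0, 0], 0]
  ]
}}

```text
clock: 58.7
ee_pos: [0.4336, 0.2573, 0.0267]
tcp_rot: [-3.14, 0.026, -0.087]
contact_force: [0.6, -1.1, -0.1]
width: 0.0852
grasp_force: 0.0
```

Request:
{"name": "apply_moves", "arguments": {
  "series": [
    [[0, 0, 0], 0],
    [[0, 0, 0], 0],
    [[0, 0, 0], 0],
    [[0, 0, 0], 0],
    [[0, 0, 0], 0],
    [[0, 0, 0], 0]
  ],
  "claw": 0
}}

```text
clock: 59.3
ee_pos: [0.4337, 0.2575, 0.0272]
tcp_rot: [-3.14, 0.025, -0.086]
contact_force: [-0.9, -1.1, 6.4]
width: 0.0616
grasp_force: 14.9
```

Request:
{"name": "apply_moves", "arguments": {
  "series": [
    [[0, 0, -5], 0],
    [[0, 0, -15], 0],
    [[0, 0, -25], 0],
    [[0, 0, -30], 0],
    [[0, 0, -30], 0],
    [[0, 0, -25], 0],
    [[0, 0, -10], 0],
    [[0, 0, 0], 0],
    [[0, 0, 0], 0]
  ]
}}

```text
clock: 60.2
ee_pos: [0.4364, 0.2567, 0.1654]
tcp_rot: [-3.141, 0.027, -0.086]
contact_force: [-0.7, -0.5, -1.3]
width: 0.0616
grasp_force: 15.0
```

Run:
```python
from cups import *
st();go('place',[.058,-.06,.165],True)
```

```text
t 60.2 tray [-188.6  402.4  165.4] yaw [-3.141  0.027 -0.086] F [-0.7 -0.5 -1.3] w 61.6 g 15.0
place [246.7 462.3  -6.3]
```

Request:
{"name": "apply_moves", "arguments": {
  "series": [
    [[19, 35, -2], 0],
    [[19, 35, -2], 0],
    [[19, 35, -2], 0],
    [[19, 35, 0], 0],
    [[19, 36, 0], 0],
    [[19, 36, 0], 0],
    [[19, 36, 0], 0],
    [[19, 36, 0], 0],
    [[19, 36, 0], 0],
    [[19, 36, 0], 0],
    [[19, 36, 0], 0],
    [[19, 35, 0], 0],
    [[19, 35, 0], 0],
    [[0, 0, 0], 0],
    [[0, 0, 0], 0]
  ]
}}

```text
clock: 61.7
ee_pos: [0.6423, -0.2255, 0.1631]
tcp_rot: [-3.14, 0.029, -0.088]
contact_force: [-0.4, 0.4, -0.1]
width: 0.062
grasp_force: 15.0
```

Run:
```python
from cups import *
st();go('place',[.058,-.06,.035],True)
```

```text
t 61.7 tray [ 57.8 -60.4 163.1] yaw [-3.14   0.029 -0.088] F [-0.4  0.4 -0.1] w 62.0 g 15.0
place [  3.9  -0.2 128.1]
```

Request:
{"name": "apply_moves", "arguments": {
  "series": [
    [[2, 0, 25], 0],
    [[2, 0, 25], 0],
    [[0, 0, 25], 0],
    [[0, 0, 25], 0],
    [[0, 0, 15], 0],
    [[0, 0, 7], 0],
    [[0, 0, 3.5], 0],
    [[0, 0, 1.5], 0],
    [[0, 0, 0], 0],
    [[0, 0, 0], 0]
  ]
}}

```text
clock: 62.7
ee_pos: [0.6445, -0.2247, 0.0396]
tcp_rot: [-3.141, 0.024, -0.087]
contact_force: [-0.1, 0.8, -0.8]
width: 0.0621
grasp_force: 15.0
```

Request:
{"name": "apply_moves", "arguments": {
  "series": [
    [[0, 0, 0], 0],
    [[0, 0, 0], 0],
    [[0, 0, 0], 0],
    [[0, 0, -10], 0],
    [[0, 0, -20], 0],
    [[0, 0, -40], 0],
    [[0, 0, -45], 0],
    [[0, 0, -45], 0],
    [[-15, 20, -40], 0],
    [[-15, 20, -40], 0],
    [[-15, 20, -20], 0],
    [[-15, 20, 0], 0],
    [[-15, 20, 0], 0],
    [[0, 0, 0], 0],
    [[0, 0, 0], 0],
    [[0, 0, 0], 0]
  ],
  "claw": 78
}}

```text
clock: 64.3
ee_pos: [0.5679, -0.3176, 0.3006]
tcp_rot: [-3.14, 0.025, -0.085]
contact_force: [0.2, -0.4, -0.7]
width: 0.0776
grasp_force: 0.0
```

Run:
```python
from cups import *
st()
s=shot("scene");t=shot("top");save(s,"sc8",(130,270,200,440),3.3)
w=tray(cloud(s))
for n,c,z,r in(("L1",(.058,.06),(.02,.07),.032),("L2",(.058,-.06),(.02,.07),.032),("M1",(-.014,.06),(.035,.1),.025),("M2",(-.014,-.06),(.035,.1),.025),("S1",(-.073,.06),(.07,.13),.018),("S2",(-.073,-.06),(.07,.13),.018)):
  m=(np.hypot(w[...,0]-c[0],w[...,1]-c[1])<r+.012)&(w[...,2]>z[0])&(w[...,2]<z[1])
  P=w[m];top=np.percentile(P[:,2],98);Q=P[P[:,2]>top-.006]
  q=least_squares(lambda q:np.hypot(Q[:,0]-q[0],Q[:,1]-q[1])-r,c,loss="soft_l1",f_scale=.002).x
  print(n,len(P),"rim centre",q,"target",c,"top",round(top,4))
```

```text
t 64.3 tray [  -8.3 -158.5  300.6] yaw [-3.14   0.025 -0.085] F [ 0.2 -0.4 -0.7] w 77.6 g 0.0
L1 362 rim centre [0.0607 0.0631] target (0.058, 0.06) top 0.059
L2 337 rim centre [ 0.062  -0.0569] target (0.058, -0.06) top 0.0589
M1 359 rim centre [-0.0119  0.0611] target (-0.014, 0.06) top 0.0885
M2 325 rim centre [-0.0126 -0.0577] target (-0.014, -0.06) top 0.0881
S1 212 rim centre [-0.0718  0.0629] target (-0.073, 0.06) top 0.1191
S2 198 rim centre [-0.0708 -0.0588] target (-0.073, -0.06) top 0.1176
```

View pics/sc8.png

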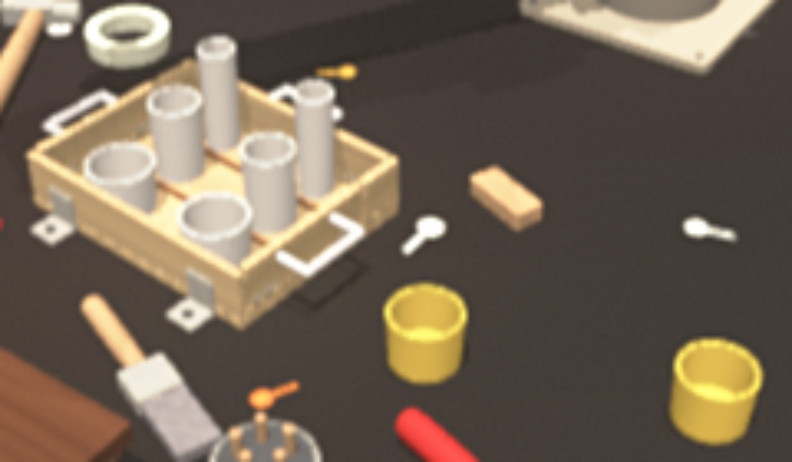

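All six cups stand in their rows within 5 mm of target, with rims at the right heights, the panels up and the gripper clear. Handing in.

```bash
python3 -c "
from cell import ctrl
print(ctrl.close_job())"
```

```text
the job is handed in; nothing more can be done
None
```

I handed the job in at about 64 s: all three panels are upright and all six white cups stand in the row for their size, within about 5 mm of my targets by the last camera check; no verdict came back.

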